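# Latch a slide carrier into the scanner dock

## Task

Pick up the blue slide carrier by its black grip and, keeping it level, lay it flat in the open bay of the scanner dock with its notch on the same side as the orange pawl and well clear of it. Then push it along the lane, gently because it carries glass slides, past the sprung orange pawl until the pawl clicks into the notch and holds the carrier against the brass ejector; let go and leave it there. Leave the bottle, beaker and tip box alone.

Things in the scene. Friction and masses are not known exactly. Their poses are not given: they have to be found in the camera images.
- dock: Fixed scanner dock: aluminium base plate 371 x 124 x 10 mm, grey rails, white housing 78 high from x = 192 on. Origin: underside of the plate on the lane's centre line. +x: push direction, bay to latch; +y: the pawl's side; z up. Plate from x = -95 to 276; lane floor 10 above the origin, rails 14 above the floor (5 under the pawl). An adjustable latch unit (stop, hood, pawl, ejector) sits on it.
- dock_bay (a point): Centre of the bay's floor, 33 mm behind the dock's origin (dock x = -33) and 10 above it; axes as the dock's. The bay is 100 wide between its rails, from 57 before to 58 after this point along x, open above and at its near end; the rails then narrow to a lane 93 wide, 83 after this point. Lay the carrier's centre about here: its nose is then 50 to 100 short of the pawl.
- stop_nominal (a point): Nominal centre of the latch's rigid stop face at floor level (dock x = 146 mm, z = 10); axes as the dock's. The real latch unit is clamped up to 22 mm nearer or farther along x, different each time and not measured: feel for it. A clear hood reaches 22 back from the stop, its underside 17 and top 22 above the floor. Home, the carrier's nose is held 5 before the real stop.
- carrier: Loose blue slide carrier, about 0.26 kg, 100 long (x), 90 wide (y), plate 14 mm thick, with two glass slides. Origin: centre of its underside. +x: its nose, which enters first; +y: the side with the notch (x from -14 to 22, 10 deep). Its x must point along the dock's x. The rear edge (x = -50) is a plain upright face 14 high that may be pushed, best low down and in the middle.
- carrier_grip (a point): Centre of the carrier's black grip: an upright plate 12 mm thick along the carrier's x, 40 wide along y, rising from 14 to 58 above the carrier's underside. This point is 36 above the underside and 30 behind the carrier's centre. Axes as the carrier's.
- carrier_base (a point): Centre of the carrier's underside (same point and axes as the carrier's body).
- pawl (a joint): Orange sprung pawl (rad): 0 = fully into the lane; 0.08 to 0.17 while the carrier's nose pushes it aside; springs back to 0 when it clicks into the notch. Passing it takes about 2 to 5 N of push. It drops 3 to 4 mm before the nose meets the rigid stop and then blocks the return about 5 mm before the stop. It shifts along with the latch unit.
- ejector (a joint): Brass sprung ejector in the stop (m): 0 = out, 0.014 = nose on the stop, 0.0075 to 0.009 when the pawl holds the carrier. It pushes back with 1.5 to 5 N and throws out a carrier that is not latched. About 5 to 9 N of push reaches the latch; then the nose meets the rigid stop and force rises steeply: stop at 12 to 15 N, over 42 N between carrier and dock breaks slides.
- bottle: Green-tinted lab bottle with a blue cap, 62 across and about 130 tall, standing on the bench; bystander. Origin: centre of its underside.
- beaker: Small glass beaker, 68 across, 80 tall, standing on the bench; bystander. Origin: centre of its underside.
- tipbox: Pipette-tip box, 77 square and 65 tall, orange with a white lid; bystander. Origin: centre of its underside.
Things that resemble listed ones, but are neither listed nor needed, are in the scene too. Of the things that look like the carrier, take the one that is farthest to the robot's right at the start.

How it is judged:
On the way, in this order (a step that is already met when the one before it is completed fails the run):
1. the carrier lies flat in the open bay, nose towards the latch, clear of the pawl (y of carrier_base in the frame of dock between -0.0065 and 0.0065 m and z of carrier_base in the frame of dock between 0.007 and 0.014 m and angle between carrier_base's own z axis and vertical below 0.08 rad and x of carrier_base in the frame of dock between -0.085 and 0.012 m and value of joint pawl below 0.05 rad and angle between the x axis of carrier_base and the x axis of dock, either way round below 0.15 rad), for 0.2 s.
2. the carrier, flat in the lane, pushes the pawl aside (y of carrier_base in the frame of dock between -0.0065 and 0.0065 m and z of carrier_base in the frame of dock between 0.007 and 0.014 m and angle between carrier_base's own z axis and vertical below 0.08 rad and x of carrier_base in the frame of dock above 0.02 m and value of joint pawl above 0.06 rad), for 0.02 s.
At the end, for the whole second after the job is handed in: The carrier lies flat (within 0.08 rad) and straight (within 0.06 rad) in the lane, at rest, at least 60 mm past the dock's origin, the pawl has dropped into the notch (below 0.04 rad), and the carrier holds the ejector pressed in by more than 6 mm (y of carrier_base in the frame of dock between -0.0065 and 0.0065 m and z of carrier_base in the frame of dock between 0.007 and 0.014 m and angle between carrier_base's own z axis and vertical below 0.08 rad and value of joint pawl below 0.04 rad and value of joint ejector above 0.006 m and x of carrier_base in the frame of dock above 0.06 m and angle between the x axis of carrier_base and the x axis of dock, either way round below 0.06 rad and linear speed of carrier below 0.01 m/s); the robot touches nothing.
It fails at once if the carrier, once in the lane, is pressed against the dock with more than 42 N (x of carrier_base in the frame of dock above 0.02 m and contact force between carrier and dock above 42 N).
It fails at once if the carrier is tipped by more than 0.5 rad (angle between carrier_base's own z axis and vertical above 0.5 rad).
It fails at once if the bottle is moved by more than 25 mm or tipped (distance of bottle from where it was at the start of the episode above 0.025 m or angle between bottle's own z axis and vertical above 0.3 rad).
It fails at once if the beaker is moved by more than 25 mm or tipped (distance of beaker from where it was at the start of the episode above 0.025 m or angle between beaker's own z axis and vertical above 0.3 rad).
It fails at once if the tipbox is moved by more than 25 mm or tipped (distance of tipbox from where it was at the start of the episode above 0.025 m or angle between tipbox's own z axis and vertical above 0.3 rad).
It also fails if it takes over 61 s, if anything falls off the work surface, if the arm or the gripper's body presses on something with over 40 N, if the wrist force passes 120 N, or if a joint passes its speed limit or range.

## Robot

A 6-joint arm with a two-finger parallel gripper is mounted at the origin on the work surface. World frame = base frame: x ahead of the robot, y to its left, z up, the work surface at z = 0. Lengths are in m, angles in rad, forces in N, time in s.
With the tool pointing down it reaches from about 0.425 to 0.95 m from the base axis. Payload 3.5 kg.
Tool frame: the origin (TCP) lies midway between the tips of the shut fingers; the grasp point (between the pads) lies 19 mm behind it; x points along the fingers, y is the direction in which the jaws open and shut, and the axes are right-handed (so a half turn about x gives the same grasp; the last joint's range is limited). The gripper opens to 85 mm and grips with 20 to 120 N. Pads are 22 mm wide; open, the fingers measure 114 mm over their backs; the gripper's body (76 mm by 85 mm) begins 54 mm behind the grasp point. The pads swing forward as they close: fully open they stand 13 mm farther back than shut.
Start: joints at [-1.486, 0.286, 1.577, -0, 1.279, -0.15], TCP at [0.157, -0.656, 0.231] pointing down, gripper open.
Joint ranges: [-2.77, 2.77], [-0.9, 2.22], [0.21, 2.48], [-1.53, 4.67], [0.24, 2.81], [-2.84, 2.84]. Speed limits (rad/s): [2.79, 2.79, 3.14, 3.14, 3.14, 3.14].

## Interface

Orientations are given as a unit quaternion [x, y, z, w].
In Python, from plant import ctrl, vision gives the robot as it stands. The module is installed in compiled form; this text tells all that it offers.
- The arm moves only by the tool play_rows, never from a script. Its arguments are lists of equal length, an entry for each row: "claw": the closure in counts, from 0 (fully open) to 255 (shut); "travel": the shift along the tool's x, y, z in m, a list of three; "dr": the turn, a rotation vector about the tool's x, y, z in rad, a list of three. In form: {"claw": [claw, ...], "travel": [[tx, ty, tz], ...], "dr": [[wx, wy, wz], ...]}. A call has 1 to 20 rows; each row is the pose to reach, as a shift and turn from the pose measured when the call began, along the tool's axes at that moment; what a row does not reach only later rows make up. A row lasts 1/10 s, in which the tool goes at most 50 mm and 8.59 degrees, less where a joint would pass 70% of its speed; a pose out of reach is approached as far as the arm can. A call with a gripper value outside its range is refused whole. The fingers move at their own pace and stop on an object; "force" is the grip in N (left out, the last holds). Time passes only in rows, so rows that repeat a pose let the fingers close. It gives the time, the measured TCP pose, the force and the opening at its end, in the units of the state.
- ctrl.get_state(): the state, without advancing time (a new reading comes with each control period).
- vision.read_camera(name): name is "scene" or "top"; returns a dict with "img" (384x512x3 uint8, red, green, blue), "range_z" (384x512 float32, m along the optical axis (not along the pixel's ray), 0 where there is no reading), "K" (3x3 intrinsics, pixels), "distortion" ([k1, k2, p1, p2, k3] as OpenCV has them; the pictures are not rectified), "world_to_cam" (4x4, takes a point from world to camera coordinates). Camera axes: x right, y up, looking along -z (the intrinsics and any distortion apply to the point x, -y, -z); pixel columns grow to the right and rows downward; lengths in m; the calibration is good to about 2 mm. A picture is of the moment at which its call begins.
- ctrl.sign_off(): hands the job in, once; it reports no verdict.
The state is a dict: "time": time; "qpos": joint angles; "dq": joint speeds; "joint_efforts": joint torques, N m; "eef_pos": TCP position; "tcp_rot": TCP orientation; "contact_force": force on the tool from outside, world axes, zero at the start; "wrist_torque": the same for the moment, N m; "opening": opening from 0.0 (shut) to 1.0 (fully open).
Only numpy, scipy, OpenCV 4.12 (cv2) and the standard library are available. Lean on these libraries where they do the work, as an engineer would, in place of code of your own. Each camera call takes 0.05 s, during which the arm holds its last target.

## Working session

There is one attempt and no reset: what is moved stays moved. The work goes in short steps, Python scripts to look and compute and a tool call to move; the robot and the scene stay as the last step left them, time stands still between calls to the robot, and variables do not carry over. Pictures are saved under pics/ and viewed, and the job is handed in when it is done.

Besides the shell and the picture viewer there is one more tool, called after ">>>" as name(argument=value, ...) on one line, values as JSON. play_rows: Moves the arm, as the interface text tells. Its arguments: {"type":"object","properties":{"claw":{"type":"array","items":{"type":"number"}},"travel":{"type":"array","items":{"type":"array","items":{"type":"number"}}},"dr":{"type":"array","items":{"type":"array","items":{"type":"number"}}},"force":{"type":"number"}},"required":["claw","travel","dr"]}

```bash
mkdir -p pics
python3 - <<'E'
from plant import ctrl, vision
import cv2,numpy as np,pickle
s=ctrl.get_state();print(s)
for n in("scene","top"):
    c=vision.read_camera(n);pickle.dump(c,open(n+"0.pkl","wb"))
    cv2.imwrite(f"pics/{n}0.png",cv2.resize(c["img"][:,:,::-1],(800,600)))
    print(n,c["K"],c["distortion"],c["world_to_cam"])
E
```

```text
{'time': 0.0, 'qpos': array([-1.48599575e+00,  2.87155584e-01,  1.57817268e+00, -5.96432952e-06,
        1.27859908e+00, -1.49974715e-01]), 'dq': array([-0.00167902, -0.00108862, -0.00069265, -0.00180802,  0.00061131,
       -0.00114969]), 'joint_efforts': array([-3.04031873e-04, -4.05984235e+01, -2.92625785e+01, -1.80251327e-04,
        5.69074255e-03, -2.82363786e-06]), 'eef_pos': array([ 0.15700938, -0.65581196,  0.22995624]), 'tcp_rot': array([ 0.70226478,  0.08364071, -0.70221503,  0.08199059]), 'contact_force': array([-0.13334985,  0.80689112, -0.35881119]), 'wrist_torque': array([ 0.01266292, -0.03433183,  0.00686432]), 'opening': 0.9982072196257066}
scene [[413.13759848   0.         248.91098608]
 [  0.         413.13759848 189.63433968]
 [  0.           0.           1.        ]] [-0.14741853  0.          0.          0.          0.        ] [[ 0.18167345  0.98324679  0.01484921 -0.10512988]
 [-0.77816122  0.13451494  0.61349071  0.38072976]
 [ 0.60121533 -0.12301006  0.78956232 -1.79997885]
 [ 0.          0.          0.          1.        ]]
top [[367.79038623   0.         256.84249022]
 [  0.         367.79038623 185.31130724]
 [  0.           0.           1.        ]] [-0.08248629  0.          0.          0.          0.        ] [[ 0.00950259 -0.99987396 -0.01271859  0.00745041]
 [ 0.98572849  0.00722877  0.16818765 -0.52876571]
 [-0.16807451 -0.01413529  0.98567294 -0.96216442]
 [ 0.          0.          0.          1.        ]]
```

View pics/scene0.png

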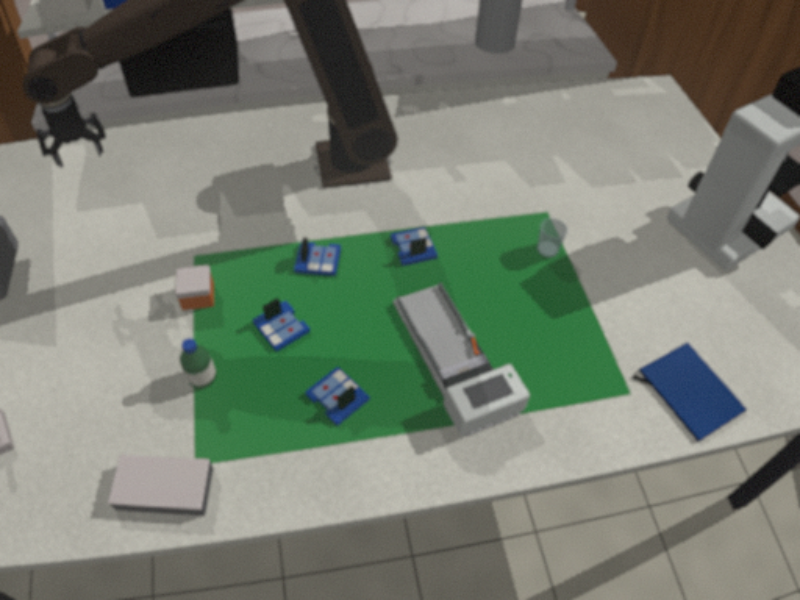

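View pics/top0.png

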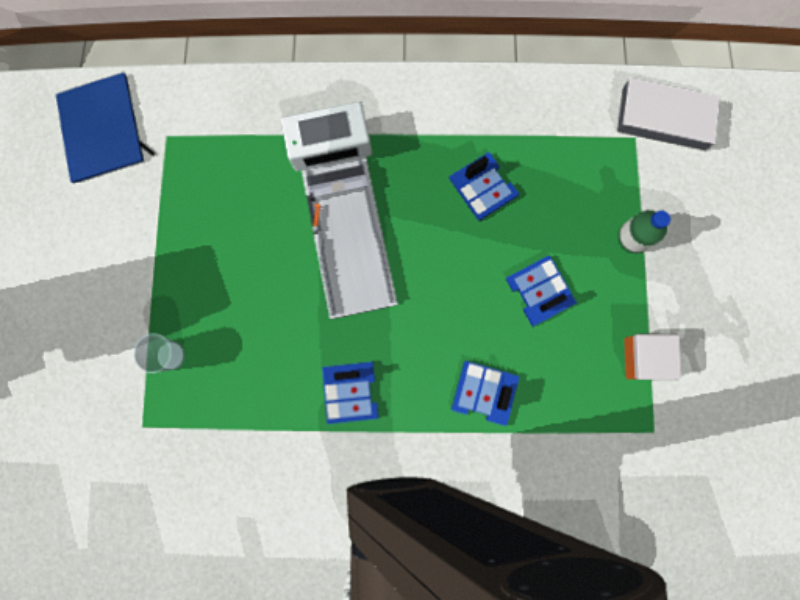

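The views show the dock at top (345,230) and four carrier look-alikes at top pixels (350,392), (485,392), (541,290) and (483,186). Robot's right (-y) is image right, so (541,290) is the candidate. I'll measure and confirm it.

```bash
cat > h.py <<'E'
import numpy as np,cv2,pickle
def rays(c,uv):
    uv=np.asarray(uv,float).reshape(-1,1,2)
    n=cv2.undistortPoints(uv,c["K"],np.array(c["distortion"])).reshape(-1,2)
    d=np.c_[n[:,0],-n[:,1],-np.ones(len(n))]
    W=c["world_to_cam"];R=W[:3,:3];o=-R.T@W[:3,3]
    return o,d@R
def plane(c,uv,z):
    o,d=rays(c,uv);t=(z-o[2])/d[:,2];return o+d*t[:,None]
def proj(c,P):
    P=np.asarray(P,float).reshape(-1,3);W=c["world_to_cam"];q=P@W[:3,:3].T+W[:3,3]
    q=q*[1,-1,-1]
    return cv2.projectPoints(q.reshape(-1,1,3),np.zeros(3),np.zeros(3),c["K"],np.array(c["distortion"]))[0].reshape(-1,2)
def cloud(c):
    h,w=c["range_z"].shape
    u,v=np.meshgrid(np.arange(w),np.arange(h))
    o,d=rays(c,np.c_[u.ravel(),v.ravel()].astype(float))
    return (o+d*c["range_z"].reshape(-1,1)).reshape(h,w,3)
E
python3 - <<'E'
from h import *
for n in("top","scene"):
    c=pickle.load(open(n+"0.pkl","rb"));im=c["img"];hsv=cv2.cvtColor(im,cv2.COLOR_RGB2HSV)
    m=cv2.inRange(hsv,(105,120,60),(125,255,255));X=cloud(c)
    k=cv2.morphologyEx(m,cv2.MORPH_CLOSE,np.ones((9,9)))
    for ct in cv2.findContours(k,cv2.RETR_EXTERNAL,cv2.CHAIN_APPROX_NONE)[0]:
        if cv2.contourArea(ct)<150: continue
        p=plane(c,ct.reshape(-1,2),0.014)[:,:2].astype(np.float32)
        (cx,cy),(w,h),a=cv2.minAreaRect(p*1000)
        M=ct.reshape(-1,2).mean(0)
        print(n,M.round(),"xy mm",round(cx),round(cy),"size",round(w),round(h),"ang",round(a,1),"z",np.median(X[int(M[1]),int(M[0])]).round(3),X[int(M[1]),int(M[0])].round(3))
t=pickle.load(open("top0.pkl","rb"));s=pickle.load(open("scene0.pkl","rb"))
a=cv2.resize(t["img"][150:220,310:380],(600,600),interpolation=cv2.INTER_CUBIC)
b=cv2.resize(t["img"][60:210,170:270],(400,600),interpolation=cv2.INTER_CUBIC)
cv2.imwrite("pics/ca.png",a[:,:,::-1]);cv2.imwrite("pics/db.png",b[:,:,::-1])
E
```

```text
top [225. 253.] xy mm 351 102 size 98 89 ang 6.8 z 0.101 [0.347 0.101 0.014]
top [310. 251.] xy mm 352 -137 size 100 89 ang 74.4 z 0.014 [ 0.352 -0.135  0.014]
top [346. 186.] xy mm 535 -240 size 99 93 ang 28.2 z 0.015 [ 0.537 -0.237  0.015]
top [309. 118.] xy mm 733 -139 size 101 92 ang 33.2 z 0.013 [ 0.738 -0.138  0.013]
top [63. 82.] xy mm 858 617 size 201 149 ang 17.3 z 0.62 [0.858 0.62  0.011]
scene [215. 254.] xy mm 738 -140 size 100 88 ang 33.5 z 0.016 [ 0.74  -0.141  0.016]
scene [443. 250.] xy mm 865 614 size 192 146 ang 17.2 z 0.613 [0.863 0.613 0.012]
scene [179. 208.] xy mm 540 -240 size 100 88 ang 27.6 z 0.014 [ 0.541 -0.241  0.014]
scene [203. 166.] xy mm 358 -136 size 98 92 ang 74.9 z 0.015 [ 0.358 -0.136  0.015]
```

View pics/ca.png

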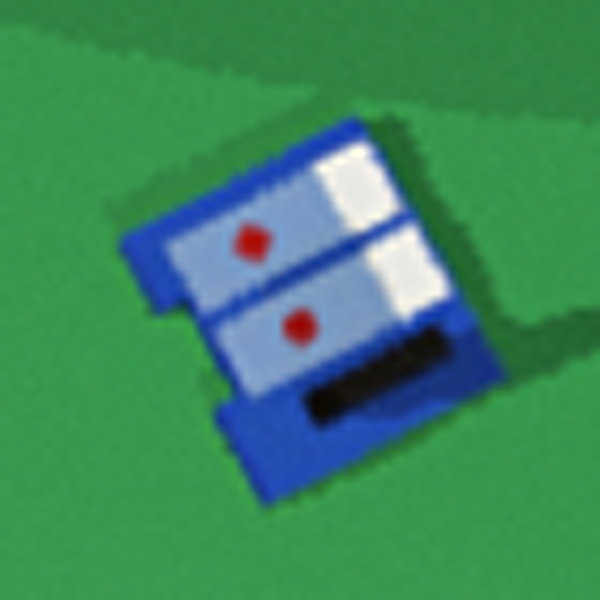

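View pics/db.png

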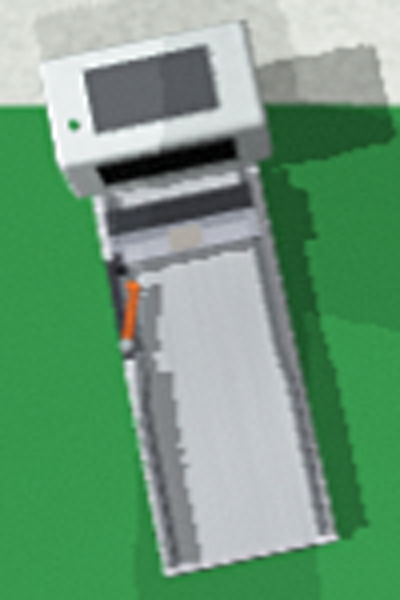

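Crop check: the candidate at top (346,186) full-res is blue with a black grip, and its notch is on the left of its nose (+y), so it fits. World position is about (0.537,-0.240), yaw about 28°, and it is the farthest right. In the dock crop the pawl is on the left (+y) and the yaw is about 10°. Next I'll measure the dock, grip and carrier edges.

Run:
```python
from h import *
for n in("top","scene"):
    c=pickle.load(open(n+"0.pkl","rb"));X=cloud(c);im=c["img"];hsv=cv2.cvtColor(im,cv2.COLOR_RGB2HSV)
    print(n)
    # dock outline: non-green low sat inside mat
    R=(X[...,0]>.42)&(X[...,0]<.95)&(X[...,1]>-.06)&(X[...,1]<.24)
    g=cv2.inRange(hsv,(40,90,30),(85,255,255))==0
    z=X[...,2]
    fl=R&g&(z>.004)&(z<.03)
    k=cv2.morphologyEx((fl*255).astype(np.uint8),cv2.MORPH_OPEN,np.ones((3,3)))
    N,l,st,ce=cv2.connectedComponentsWithStats(k)
    for i in range(1,N):
        if st[i,4]>300:
            P=X[l==i]; print(st[i],P.mean(0).round(3))
            a=np.radians(10);u=np.array([np.cos(a),np.sin(a)]);v=np.array([-u[1],u[0]])
            # floor histogram
            Q=P[:,:2]@np.c_[u,v]
            for lo in np.arange(Q[:,0].min(),Q[:,0].max(),.02):
                q=(Q[:,0]>lo)&(Q[:,0]<lo+.02)
                f=q&(P[:,2]<.015);r=q&(P[:,2]>.019)
                mid=np.median(Q[q,1])
                L=Q[r&(Q[:,1]>mid),1];Rr=Q[r&(Q[:,1]<mid),1]
                print(round(lo,3),"all",np.percentile(Q[q,1],[1,99]).round(4),"floor",np.percentile(Q[f,1],[2,98]).round(4) if f.any() else None,"rails",Rr.max().round(4) if len(Rr) else None,L.min().round(4) if len(L) else None,"zf",np.median(P[f,2]).round(4) if f.any() else None)
    # orange
    o=cv2.inRange(hsv,(5,150,120),(16,255,255))>0
    o&=R
    print("pawl",np.argwhere(o).mean(0),X[o].mean(0).round(3),X[o].min(0).round(3),X[o].max(0).round(3))
    # black grip of target
    tgt=(np.linalg.norm(X[...,:2]-[.53,-.25],axis=2)<.06)
    b=tgt&(im.max(2)<60)&(z>.02)
    P=X[b];print("grip n",len(P),P.mean(0).round(4),P[:,2].max().round(3));T=P[P[:,2]>.05]
    print("top",len(T),T.mean(0).round(4))
    # blue plate top
    bl=cv2.inRange(hsv,(100,60,60),(125,255,255))>0
    p=tgt
```

```text
top
[ 197  118   56   86 3342] [0.604 0.106 0.012]
0.499 all [-0.0636  0.0557] floor [-0.0626  0.0547] rails -0.0557 0.0459 zf 0.0104
0.519 all [-0.0644  0.0572] floor [-0.0633  0.0561] rails -0.0538 0.0465 zf 0.0105
0.539 all [-0.063   0.0569] floor [-0.0624  0.0565] rails -0.0534 0.0469 zf 0.0105
0.559 all [-0.0626  0.0586] floor [-0.0616  0.0577] rails -0.0519 0.0487 zf 0.0106
0.579 all [-0.0611  0.0595] floor [-0.0606  0.0585] rails -0.0514 0.0491 zf 0.0104
0.599 all [-0.0611  0.0598] floor [-0.0601  0.0504] rails -0.0499 0.05 zf 0.0103
0.619 all [-0.0597  0.0607] floor [-0.0587  0.0603] rails -0.047 0.0493 zf 0.0102
0.639 all [-0.0588  0.0622] floor [-0.0581  0.061 ] rails -0.0447 0.0498 zf 0.0107
0.659 all [-0.0578  0.0611] floor [-0.0569  0.0578] rails -0.0441 0.0511 zf 0.0109
0.679 all [-0.0568  0.0613] floor [-0.0559  0.06  ] rails -0.0426 0.0454 zf 0.0108
0.699 all [-0.0562  0.0627] floor [-0.0555  0.0619] rails -0.042 0.0414 zf 0.0108
0.719 all [-0.0557  0.0639] floor [-0.0551  0.0615] rails -0.015 0.035 zf 0.0105
pawl [137.38709677 202.22580645] [0.672 0.171 0.021] [0.654
[... 770 characters left out ...]
floor [-0.06    0.0587] rails -0.046 0.0461 zf 0.0093
0.659 all [-0.0613  0.0595] floor [-0.0594  0.0504] rails -0.0467 0.0497 zf 0.0098
0.679 all [-0.0606  0.0643] floor [-0.0604  0.0626] rails -0.0437 0.0471 zf 0.009
0.699 all [-0.0588  0.0591] floor [-0.0585  0.0578] rails -0.0436 0.0436 zf 0.0096
0.719 all [-0.0589  0.0211] floor [-0.0588 -0.0491] rails -0.0511 -0.0495 zf 0.0084
0.739 all [-0.0585 -0.0481] floor [-0.0583 -0.0481] rails None -0.0497 zf 0.0083
0.759 all [-0.0572 -0.0474] floor [-0.0571 -0.0476] rails None -0.0483 zf 0.0097
pawl [220.8 303.4] [0.672 0.171 0.022] [0.657 0.167 0.014] [0.689 0.176 0.025]
grip n 84 [ 0.514  -0.2537  0.0425] 0.06
top 32 [ 0.5128 -0.254   0.0548]
```

```bash
cat >> h.py <<'E'
from scipy.spatial.transform import Rotation as Ro
def plan(s,xyz,yaw_deg):
    """tool x down, tool y along yaw (mod 180). travel in tool axes + rotvec"""
    R0=Ro.from_quat(s["tcp_rot"])
    best=None
    for k in(0,180):
        a=np.radians(yaw_deg+k);y=np.array([np.cos(a),np.sin(a),0]);x=np.array([0,0,-1.]);M=np.c_[x,y,np.cross(x,y)]
        dr=(R0.inv()*Ro.from_matrix(M)).as_rotvec()
        if best is None or np.linalg.norm(dr)<np.linalg.norm(best):best=dr
    return R0.inv().apply(np.asarray(xyz)-s["eef_pos"]).round(4),best.round(4)
E
python3 - <<'E'
from h import *
from plant import ctrl
for n in("top","scene"):
    c=pickle.load(open(n+"0.pkl","rb"));im=c["img"];hsv=cv2.cvtColor(im,cv2.COLOR_RGB2HSV);X=cloud(c)
    g=cv2.inRange(hsv,(40,90,30),(85,255,255))==0
    X2=plane(c,np.indices(g.shape)[::-1].reshape(2,-1).T.astype(float),.01).reshape(g.shape+(3,))
    a=np.radians(12.3);u=np.array([np.cos(a),np.sin(a)]);v=np.array([-u[1],u[0]])
    Q=X2[...,:2]@np.c_[u,v]
    # right edge (plate z=.01), left edge; scan lines in plane
    m=cv2.morphologyEx((g*255).astype(np.uint8),cv2.MORPH_OPEN,np.ones((3,3)))
    N,l,st,ce=cv2.connectedComponentsWithStats(m)
    lab=l[(np.linalg.norm(X2[...,:2]-[.58,.1],axis=2)).argmin()//512,(np.linalg.norm(X2[...,:2]-[.58,.1],axis=2)).argmin()%512]
    ct=max(cv2.findContours((l==lab).astype(np.uint8),cv2.RETR_EXTERNAL,cv2.CHAIN_APPROX_NONE)[0],key=cv2.contourArea).reshape(-1,2)
    P=plane(c,ct,.01)[:,:2];q=P@np.c_[u,v]
    x0=q[:,0].min();print(n,"xmin",x0)
    for nm,sel in(("right",(q[:,1]<-.06)),("left",(q[:,1]>.0))):
        s=(q[:,0]>x0+.012)&(q[:,0]<x0+.22)
        mid=np.median(q[s,1]) 
        e=s&((q[:,1]<mid-.0) if nm=="right" else (q[:,1]>mid))
        f=np.polyfit(q[e,0]-x0-.095,q[e,1],1);r=q[e,1]-np.polyval(f,q[e,0]-x0-.095)
        k=abs(r)<.003;f=np.polyfit((q[e,0]-x0-.095)[k],q[e,1][k],1);print(nm,f.round(4),k.sum(),len(k))
    e=(q[:,0]<x0+.01); 
    f=np.polyfit(q[e,1],q[e,0],1);print("near edge",f.round(4),e.sum(),"x at mid",np.median(q[e,0]).round(4))
s=ctrl.get_state();R=Ro.from_quat(s["tcp_rot"]).as_matrix();print(R.round(3))
print(plan(s,[.51,-.254,.16],28))
E
```

```text
top xmin -0.1612349433714005
right [ 3.8229 -0.3193] 2 215
left [ 4.9349 -0.33  ] 57 215
near edge [ 0.1723 -0.0423] 16 x at mid -0.1561
scene xmin -1.5837904449133071
right [ 8.3651 -0.4712] 1 31
left [ 1.5975 -0.8589] 31 31
near edge [ 0.6881 -0.8963] 3 x at mid -1.5788
[[-0.     0.233 -0.973]
 [ 0.002 -0.973 -0.233]
 [-1.    -0.002 -0.   ]]
(array([ 0.0709, -0.3086, -0.4368]), array([1.3169e+00, 1.1000e-03, 2.1000e-03]))<stdin>:21: RankWarning: Polyfit may be poorly conditioned
```

Run:
```python
from h import *
for n in("top","scene"):
    c=pickle.load(open(n+"0.pkl","rb"));im=c["img"];hsv=cv2.cvtColor(im,cv2.COLOR_RGB2HSV);X=cloud(c)
    R=(X[...,0]>.42)&(X[...,0]<.95)&(X[...,1]>-.06)&(X[...,1]<.24)
    g=cv2.inRange(hsv,(40,90,30),(85,255,255))==0
    k=cv2.morphologyEx(((R&g)*255).astype(np.uint8),cv2.MORPH_OPEN,np.ones((3,3)))
    a=np.radians(12.3);u=np.array([np.cos(a),np.sin(a)]);v=np.array([-u[1],u[0]])
    ct=max(cv2.findContours(k,cv2.RETR_EXTERNAL,cv2.CHAIN_APPROX_NONE)[0],key=cv2.contourArea).reshape(-1,2)
    for z in(.01,.024):
        q=plane(c,ct,z)[:,:2]@np.c_[u,v]
        x0=np.percentile(q[:,0],1)
        s=(q[:,0]>x0+.015)&(q[:,0]<x0+.2);mid=(q[s,1].max()+q[s,1].min())/2
        xc=x0+.095
        for nm,e in(("R",s&(q[:,1]<mid-.04)),("L",s&(q[:,1]>mid+.04))):
            f=np.polyfit(q[e,0]-xc,q[e,1],1);print(n,z,nm,"slope %.4f off %.4f"%tuple(f),e.sum(),"std",np.std(q[e,1]-np.polyval(f,q[e,0]-xc)).round(4))
        e=(q[:,0]<x0+.01)&(abs(q[:,1]-mid)<.05);print("near x",np.median(q[e,0]).round(4),e.sum(),"slope",np.polyfit(q[e,1],q[e,0],1)[0].round(3))
    # target carrier edges, at plane 14mm, slide-inclusive mask
    g=cv2.inRange(hsv,(90,60,60),(128,255,255))
    X4=X; tg=(np.linalg.norm(X[...,:2]-[.537,-.24],axis=2)<.085)
    ng=(cv2.inRange(hsv,(40,80,20),(88,255,255))==0)&tg&(X[...,2]<.022)&(X[...,2]>.008)
    P=plane(c,np.argwhere(ng)[:,::-1],.014)[:,:2]
    a=np.radians(28);u=np.array([np.cos(a),np.sin(a)]);v=np.array([-u[1],u[0]])
    q=P@np.c_[u,v]-np.array([.5375,-.24])@np.c_[u,v]
    print("carrier in its frame x",np.percentile(q[:,0],[.5,99.5]).round(4),"y",np.percentile(q[:,1],[.5,99.5]).round(4))
    for lo in np.arange(-.04,.045,.01):
        s=(q[:,0]>lo)&(q[:,0]<lo+.01);s2=(q[:,1]>lo)&(q[:,1]<lo+.01)
        print(lo.round(2),"y",q[s,1].min().round(4),q[s,1].max().round(4),"x",q[s2,0].min().round(4),q[s2,0].max().round(4))
```

```text
top 0.01 R slope 0.0043 off -0.0872 61 std 0.0008
top 0.01 L slope -0.0020 off 0.0353 65 std 0.0014
near x 0.501 39 slope 0.002
top 0.024 R slope 0.0050 off -0.0871 62 std 0.0008
top 0.024 L slope -0.0020 off 0.0338 65 std 0.0014
near x 0.4989 39 slope 0.002
carrier in its frame x [-0.0517  0.0475] y [-0.045   0.0465]
-0.04 y -0.0447 0.0473 x -0.0518 0.047
-0.03 y -0.045 0.0457 x -0.0516 0.0472
-0.02 y -0.0454 0.0465 x -0.0513 0.0474
-0.01 y -0.045 0.037 x -0.0511 0.0476
0.0 y -0.0454 0.0375 x -0.0521 0.0477
0.01 y -0.0447 0.0372 x -0.0517 0.0479
0.02 y -0.0451 0.047 x -0.0514 0.048
0.03 y -0.0447 0.0467 x -0.0525 0.0469
0.04 y -0.0451 0.0461 x -0.0509 0.0471
scene 0.01 R slope 0.0056 off -0.0908 40 std 0.0009
scene 0.01 L slope 0.0091 off 0.0366 40 std 0.0015
near x 0.5006 25 slope 0.019
scene 0.024 R slope 0.0066 off -0.0952 41 std 0.0009
scene 0.024 L slope 0.0079 off 0.0307 41 std 0.0015
near x 0.5104 25 slope 0.019
carrier in its frame x [-0.0494  0.0524] y [-0.045   0.0452]
-0.04 y -0.0449 0.0451 x -0.0505 0.0531
-0.03 y -0.0443 0.0459 x -0.0499 0.0512
-0.02 y -0.0455 0.0434 x -0.0471 0.0498
-0.01 y -0.0449 0.0362 x -0.0303 0.0506
0.0 y -0.0439 0.0346 x -0.0297 0.0542
0.01 y -0.0428 0.035 x -0.0328 0.0528
0.02 y -0.0445 0.0461 x -0.0337 0.0522
0.03 y -0.0434 0.0444 x -0.051 0.0508
0.04 y -0.0451 0.0448 x -0.0466 0.0516
```

>>> play_rows(claw=[0,0,0,0,0,0,0,0,0,0,0,0,0,0,0,0], travel=[[0.0,-0.03,-0.04],[0.0,-0.06,-0.08],[0.0,-0.09,-0.12],[0.0,-0.12,-0.16],[0.01,-0.15,-0.2],[0.02,-0.18,-0.24],[0.03,-0.21,-0.28],[0.04,-0.24,-0.32],[0.05,-0.27,-0.36],[0.06,-0.29,-0.4],[0.07,-0.309,-0.437],[0.07,-0.309,-0.437],[0.07,-0.309,-0.437],[0.07,-0.309,-0.437],[0.07,-0.309,-0.437],[0.07,-0.309,-0.437]], dr=[[-0.14,0,0],[-0.28,0,0],[-0.42,0,0],[-0.56,0,0],[-0.7,0,0],[-0.84,0,0],[-0.98,0,0],[-1.12,0,0],[-1.26,0,0],[-1.4,0,0],[-1.54,0,0],[-1.68,0,0],[-1.82,0,0],[-1.824,0,0],[-1.824,0,0],[-1.824,0,0]], force=40)

```text
time: 1.7
eef_pos: [0.5099, -0.2538, 0.1608]
tcp_rot: [0.366, 0.606, -0.365, 0.605]
contact_force: [0.7, 0.8, 0.1]
opening: 0.999
```

>>> play_rows(claw=[0,0,0,0,0,0], travel=[[0.03,0,0],[0.06,0,0],[0.09,0,0],[0.12,0,0],[0.134,0,0],[0.134,0,0]], dr=[[0,0,0],[0,0,0],[0,0,0],[0,0,0],[0,0,0],[0,0,0]])

```text
time: 2.3
eef_pos: [0.5081, -0.2526, 0.0245]
tcp_rot: [0.366, 0.608, -0.365, 0.603]
contact_force: [-0.2, 0.2, -0.2]
opening: 0.997
```

Run:
```python
from h import *
from plant import vision
for n,(u0,v0) in(("top",(300,140)),("scene",(130,160))):
    c=vision.read_camera(n);cv2.imwrite(f"pics/{n}1.png",cv2.resize(c["img"][v0:v0+90,u0:u0+100],(660,594),interpolation=cv2.INTER_CUBIC)[:,:,::-1])
```

```text
(no output)
```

View pics/scene1.png

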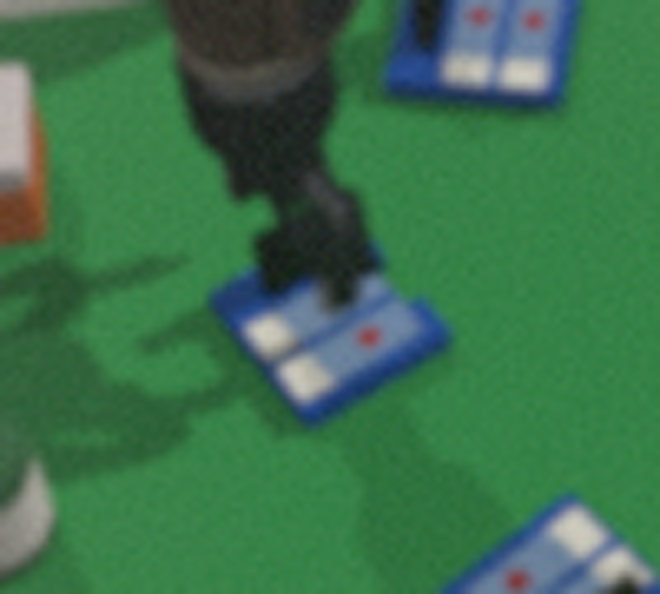

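View pics/top1.png

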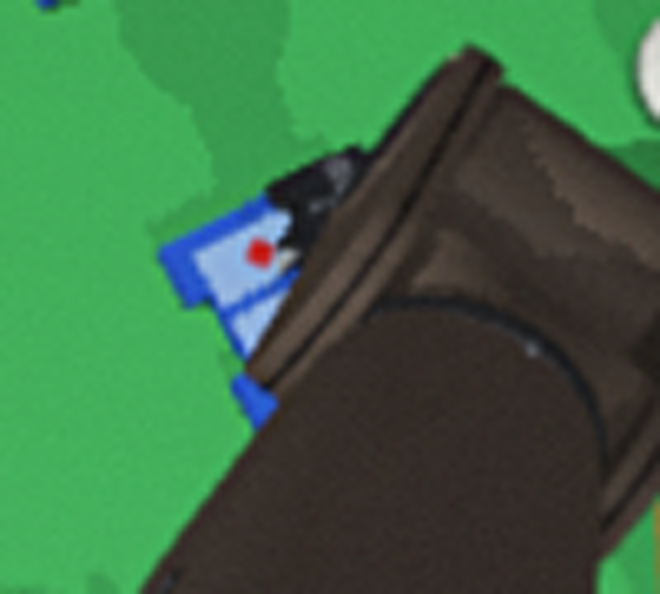

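Scene shows the open fingers straddling the grip, at (285,262) and (335,290) in the crop, with nothing touched. Closing.

>>> play_rows(claw=[0,255,255,255,255,255,255,255,255,255], travel=[[0,0.0025,0],[0,0.0025,0],[0,0.0025,0],[0,0.0025,0],[0,0.0025,0],[0,0.0025,0],[0,0.0025,0],[0,0.0025,0],[0,0.0025,0],[0,0.0025,0]], dr=[[0,0,0],[0,0,0],[0,0,0],[0,0,0],[0,0,0],[0,0,0],[0,0,0],[0,0,0],[0,0,0],[0,0,0]], force=50)

```text
time: 3.4
eef_pos: [0.5127, -0.2531, 0.028]
tcp_rot: [0.366, 0.605, -0.365, 0.605]
contact_force: [-0.0, 1.3, 1.7]
opening: 0.13
```

>>> play_rows(claw=[255,255,255,255,255,255,255], travel=[[-0.005,0,0],[-0.02,0,0],[-0.04,0,0],[-0.06,0,0],[-0.08,0,0],[-0.09,0,0],[-0.09,0,0]], dr=[[0,0,0],[0,0,0],[0,0,0],[0,0,0],[0,0,0],[0,0,0],[0,0,0]])

```text
time: 4.1
eef_pos: [0.5136, -0.2538, 0.1202]
tcp_rot: [0.366, 0.604, -0.365, 0.607]
contact_force: [-0.0, -1.0, -1.6]
opening: 0.133
```

Run:
```python
from h import *
from plant import vision,ctrl
s=ctrl.get_state();print(s["eef_pos"],s["contact_force"],s["opening"],s["tcp_rot"])
b=np.array([.5556,.0925]);a=np.radians(12.5)
g=b-.03*np.array([np.cos(a),np.sin(a)])
print("grip target",g,plan(s,[*g,.12],12.5))
c=vision.read_camera("scene");cv2.imwrite("pics/scene2.png",cv2.resize(c["img"][130:250,100:260],(800,600),interpolation=cv2.INTER_CUBIC)[:,:,::-1])
```

```text
[ 0.51364269 -0.25383921  0.12022776] [-0.04803773 -1.02517108 -1.63371141] 0.13335876455462 [ 0.36579756  0.60384147 -0.36496514  0.60693334]
grip target [0.52631112 0.08600681] (array([-1.000e-04,  1.696e-01, -2.948e-01]), array([ 0.2666,  0.0027, -0.0037]))
```

View pics/scene2.png

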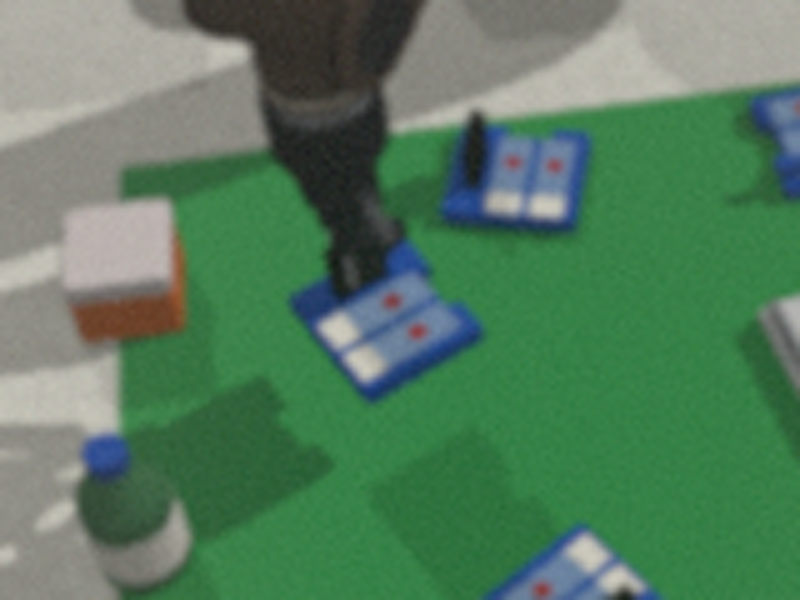

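Carrier is gripped, lifted and level (crop, centre (385,325)). Moving over the bay.

>>> play_rows(claw=[255,255,255,255,255,255,255,255,255,255,255,255,255,255], travel=[[0,0.007,-0.012],[0,0.02,-0.035],[0,0.037,-0.065],[0,0.055,-0.095],[0,0.073,-0.127],[0,0.091,-0.158],[0,0.109,-0.19],[0,0.127,-0.221],[0,0.143,-0.248],[0,0.156,-0.271],[0,0.165,-0.286],[0,0.17,-0.295],[0,0.17,-0.295],[0,0.17,-0.295]], dr=[[0.02,0,0],[0.05,0,0],[0.08,0,0],[0.11,0,0],[0.14,0,0],[0.17,0,0],[0.2,0,0],[0.23,0,0],[0.25,0,0],[0.266,0.001,-0.002],[0.2666,0.0027,-0.0037],[0.2666,0.0027,-0.0037],[0.2666,0.0027,-0.0037],[0.2666,0.0027,-0.0037]])

```text
time: 5.55
eef_pos: [0.5254, 0.0865, 0.1181]
tcp_rot: [0.442, 0.553, -0.443, 0.55]
contact_force: [-0.7, 0.3, -1.6]
opening: 0.132
```

Run:
```python
from h import *
from plant import vision,ctrl
s=ctrl.get_state();print(s["eef_pos"],s["contact_force"],s["opening"])
y=Ro.from_quat(s["tcp_rot"]).as_matrix();print("tool y yaw",np.degrees(np.arctan2(y[1,1],y[0,1])),"x axis",y[:,0].round(4))
for n,(u0,v0) in(("top",(170,100)),("scene",(220,150))):
    c=vision.read_camera(n);pickle.dump(c,open(n+"3.pkl","wb"));cv2.imwrite(f"pics/{n}3.png",cv2.resize(c["img"][v0:v0+120,u0:u0+130],(650,600),interpolation=cv2.INTER_CUBIC)[:,:,::-1])
```

```text
[0.52538488 0.0864818  0.11812152] [-0.6942188   0.28533787 -1.61544617] 0.13192090420579572
tool y yaw 12.50263840391621 x axis [-0.0036  0.0012 -1.    ]
```

View pics/scene3.png

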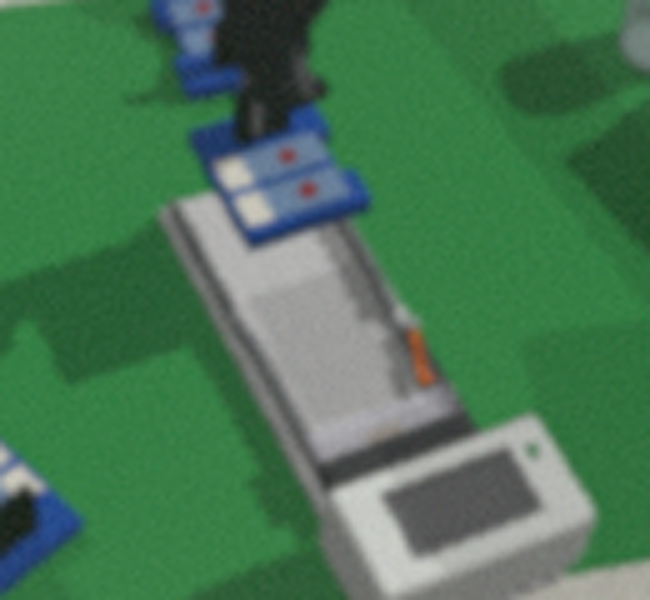

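View pics/top3.png

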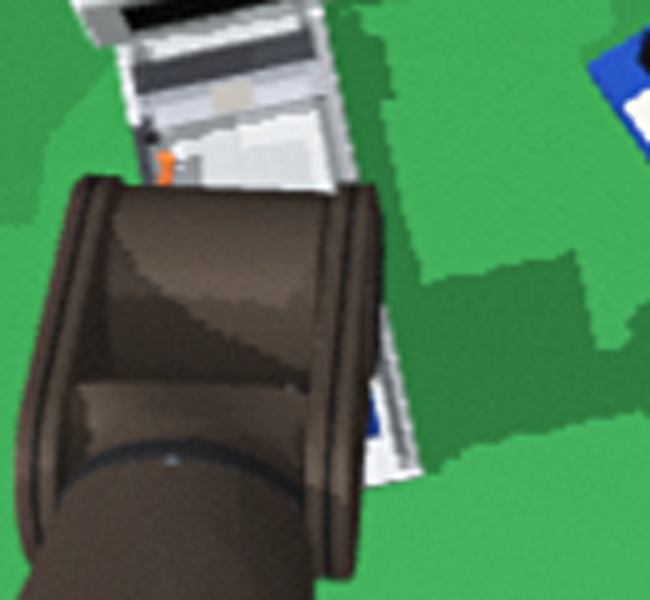

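Run:
```python
from h import *
c=pickle.load(open("scene3.pkl","rb"));im=c["img"];hsv=cv2.cvtColor(im,cv2.COLOR_RGB2HSV);X=cloud(c)
a=np.radians(12.3);u=np.array([np.cos(a),np.sin(a)]);v=np.array([-u[1],u[0]])
z=X[...,2]
m=(np.linalg.norm(X[...,:2]-[.56,.09],axis=2)<.09)&(z>.085)&(z<.112)&(im.max(2)>60)
bl=m&(cv2.inRange(hsv,(95,50,50),(128,255,255))>0)
print("plate z",np.median(z[m]))
o=m
P=X[o];A=np.c_[P[:,:2]-P[:,:2].mean(0),np.ones(len(P))];f=np.linalg.lstsq(A,P[:,2],rcond=None)[0];print("tilt",f[:2])
q=plane(c,np.argwhere(o)[:,::-1],.104)[:,:2]@np.c_[u,v]
print("u",np.percentile(q[:,0],[.5,99.5]).round(4),"v",np.percentile(q[:,1],[.5,99.5]).round(4))
for lo in np.arange(q[:,0].min(),q[:,0].max(),.01):
    s=(q[:,0]>lo)&(q[:,0]<lo+.01);print(lo.round(3),q[s,1].min().round(4),q[s,1].max().round(4))
for lo in np.arange(q[:,1].min(),q[:,1].max(),.01):
    s=(q[:,1]>lo)&(q[:,1]<lo+.01);print("v",lo.round(3),q[s,0].min().round(4),q[s,0].max().round(4))
tc=np.array([.5254,.0865]);print("tcp uv",tc@u,tc@v)
# rails
t=pickle.load(open("scene0.pkl","rb"));Y=cloud(t);q=Y[...,:2]@np.c_[u,v]
R=(q[...,0]>.51)&(q[...,0]<.61)&(abs(q[...,1]+.028)<.058)
r=R&(Y[...,2]>.0185)&(Y[...,2]<.03)
for lo in np.arange(.51,.61,.02):
    s=r&(q[...,0]>lo)&(q[...,0]<lo+.02);L=q[s&(q[...,1]>-.03)][:,1];Q=q[s&(q[...,1]<-.05)][:,1];print("rails",lo,Q.min(),Q.max(),L.min(),L.max())
```

```text
plate z 0.1035729914053174
tilt [-0.03366124  0.01534572]
u [0.5136 0.6211] v [-0.0773  0.0162]
0.512 -0.0752 -0.0444
0.522 -0.0773 0.017
0.532 -0.0777 0.0162
0.542 -0.0763 0.0155
0.552 -0.0766 0.0104
0.562 -0.077 0.0059
0.572 -0.0773 0.0071
0.582 -0.0777 0.0159
0.592 -0.0766 0.0171
0.602 -0.077 0.0164
0.612 -0.0773 0.0138
v -0.078 0.5141 0.6211
v -0.068 0.5126 0.6211
v -0.058 0.5123 0.6211
v -0.048 0.5121 0.6199
v -0.038 0.5361 0.6211
v -0.028 0.5359 0.6211
v -0.018 0.5357 0.6211
v -0.008 0.5248 0.6212
v 0.002 0.5261 0.6212
v 0.012 0.5246 0.6149
tcp uv 0.531766873221073 -0.0274117227602224
rails 0.51 -0.08424247529681392 -0.0770253989615752 0.023413912157681925 0.029708983351759595
rails 0.53 -0.08474894419628115 -0.05153382616570493 0.02185515914775665 0.029138499859803747
rails 0.55 -0.08350296774500854 -0.07607595290766843 0.024173974820322238 0.029120747283125307
rails 0.5700000000000001 -0.08428394470123705 -0.07686578262864908 0.021795566210209623 0.029068435391036318
rails 0.5900000000000001 -0.08225614312861244 -0.07658303050403649 0.0229527254028106 0.029426453916156812
```

>>> play_rows(claw=[255,255,255,255,255], travel=[[0.015,0,-0.001],[0.03,0,-0.001],[0.045,0,-0.001],[0.055,0,-0.001],[0.055,0,-0.001]], dr=[[0,0,0],[0,0,0],[0,0,0],[0,0,0],[0,0,0]])

```text
time: 6.15
eef_pos: [0.5233, 0.0871, 0.0606]
tcp_rot: [0.442, 0.554, -0.444, 0.549]
contact_force: [-0.8, -0.5, -2.6]
opening: 0.132
```

Run:
```python
from h import *
from plant import vision,ctrl
s=ctrl.get_state();print(s["eef_pos"],s["contact_force"])
c=vision.read_camera("scene");pickle.dump(c,open("scene4.pkl","wb"))
im=c["img"];cv2.imwrite("pics/scene4.png",cv2.resize(im[160:240,235:335],(750,600),interpolation=cv2.INTER_CUBIC)[:,:,::-1])
hsv=cv2.cvtColor(im,cv2.COLOR_RGB2HSV);X=cloud(c);z=X[...,2]
a=np.radians(12.3);u=np.array([np.cos(a),np.sin(a)]);v=np.array([-u[1],u[0]])
zt=s["eef_pos"][2]-.028+.014
m=(np.linalg.norm(X[...,:2]-[.56,.09],axis=2)<.09)&(abs(z-zt)<.012)&(cv2.inRange(hsv,(95,60,50),(128,255,255))>0)
q=plane(c,np.argwhere(m)[:,::-1],zt)[:,:2]@np.c_[u,v]
print(zt,np.median(z[m]))
for lo in np.arange(.51,.615,.01):
    k=(q[:,0]>lo)&(q[:,0]<lo+.01);print(lo.round(3),q[k,1].min().round(4),q[k,1].max().round(4))
print(s["eef_pos"][:2]@u,s["eef_pos"][:2]@v)
```

```text
[0.52331373 0.0870676  0.0606466 ] [-0.75581205 -0.51271942 -2.61449915]
0.04664660026934046 0.045842744522246126
0.51 -0.0696 -0.0431
0.52 -0.0732 0.0174
0.53 -0.0717 0.0181
0.54 -0.0738 0.0141
0.55 -0.0741 0.0122
0.56 -0.0744 0.0077
0.57 -0.0732 0.0071
0.58 -0.0735 0.0182
0.59 -0.0738 0.0175
0.6 -0.0741 0.0169
0.61 -0.0727 0.0131
0.5298494117357946 -0.02641271563402225
```

View pics/scene4.png

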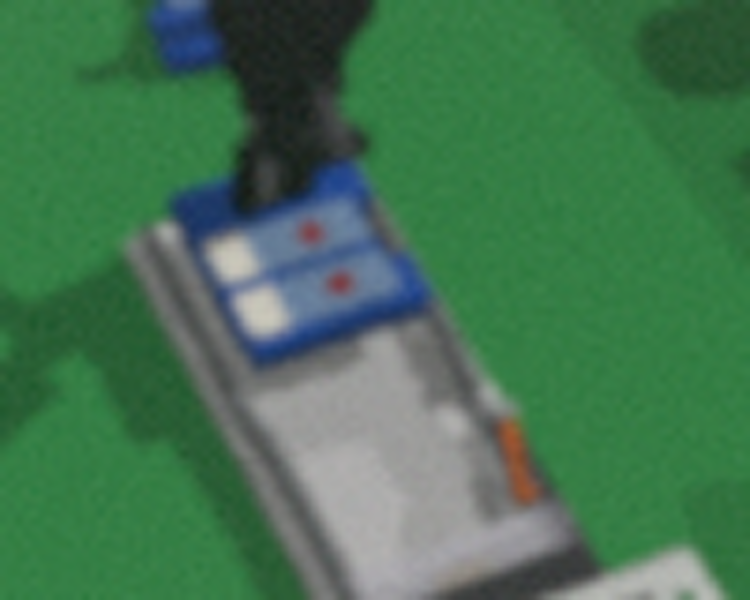

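Held over the bay, its edges run parallel and centred between the rails to within 1 mm. Lowering to the floor.

>>> play_rows(claw=[255,255,255,255,255], travel=[[0.008,0,0],[0.014,0,0],[0.018,0,0],[0.021,0,0],[0.021,0,0]], dr=[[0,0,0],[0,0,0],[0,0,0],[0,0,0],[0,0,0]])

```text
time: 6.7
eef_pos: [0.5239, 0.0871, 0.0405]
tcp_rot: [0.442, 0.553, -0.444, 0.549]
contact_force: [0.1, 0.1, -1.9]
opening: 0.135
```

>>> play_rows(claw=[255,255,255,255], travel=[[0.0015,0,0],[0.003,0,0],[0.004,0,0],[0.004,0,0]], dr=[[0,0,0],[0,0,0],[0,0,0],[0,0,0]])

```text
time: 7.1
eef_pos: [0.5252, 0.0871, 0.0379]
tcp_rot: [0.442, 0.553, -0.443, 0.55]
contact_force: [-1.6, -0.0, 4.4]
opening: 0.134
```

Touchdown (Fz went from -1.9 to +4.4). Releasing.

>>> play_rows(claw=[200,150,100,50,0,0,0,0], travel=[[0,0,0],[0,0,0],[0,0,0],[0,0,0],[0,0,0],[0,0,0],[-0.01,0,0],[-0.03,0,0]], dr=[[0,0,0],[0,0,0],[0,0,0],[0,0,0],[0,0,0],[0,0,0],[0,0,0],[0,0,0]])

```text
time: 7.9
eef_pos: [0.5239, 0.0871, 0.0671]
tcp_rot: [0.442, 0.554, -0.444, 0.549]
contact_force: [-1.3, 0.0, -0.1]
opening: 1.001
```

>>> play_rows(claw=[0,0,0,0], travel=[[-0.03,0,0],[-0.06,0,0],[-0.09,0,0],[-0.1,0,0]], dr=[[0,0,0],[0,0,0],[0,0,0],[0,0,0]])

```text
time: 8.3
eef_pos: [0.5269, 0.087, 0.1717]
tcp_rot: [0.443, 0.552, -0.443, 0.551]
contact_force: [-0.3, 0.6, -0.0]
opening: 1.002
```

Run:
```python
from h import *
from plant import vision,ctrl
s=ctrl.get_state();print(s["time"],s["eef_pos"],s["contact_force"],s["qpos"])
c=vision.read_camera("scene");pickle.dump(c,open("scene5.pkl","wb"))
im=c["img"];cv2.imwrite("pics/scene5.png",cv2.resize(im[160:240,235:335],(750,600),interpolation=cv2.INTER_CUBIC)[:,:,::-1])
hsv=cv2.cvtColor(im,cv2.COLOR_RGB2HSV);X=cloud(c);z=X[...,2]
a=np.radians(12.3);u=np.array([np.cos(a),np.sin(a)]);v=np.array([-u[1],u[0]])
zt=.024
m=(np.linalg.norm(X[...,:2]-[.56,.09],axis=2)<.09)&(abs(z-zt)<.012)&(cv2.inRange(hsv,(95,60,50),(128,255,255))>0)
q=plane(c,np.argwhere(m)[:,::-1],zt)[:,:2]@np.c_[u,v]
print(zt,np.median(z[m]),"u",q[:,0].min(),q[:,0].max())
P=X[m];A=np.c_[(P[:,:2]-P[:,:2].mean(0))@np.c_[u,v],np.ones(len(P))];print("tilt",np.linalg.lstsq(A,P[:,2],rcond=None)[0])
for lo in np.arange(.51,.615,.01):
    k=(q[:,0]>lo)&(q[:,0]<lo+.01);print(lo.round(3),q[k,1].min().round(4),q[k,1].max().round(4))
# target push pre-pose: behind rear, tool y across lane (yaw 102.5)
w=u*(.530)+v*(-.027)
print(w)
```

```text
8.3 [0.52685105 0.08697525 0.17169997] [-2.58796760e-01  5.81114246e-01 -1.40242948e-05] [-2.70872884e-02  3.35946122e-02  1.97634180e+00  1.38521400e-03
  1.13165248e+00 -2.44857294e-01]
0.024 0.0232650977641089 u 0.5128187681854801 0.6185725757451883
tilt [-0.00862332 -0.00157268  0.02281602]
0.51 -0.0691 0.0195
0.52 -0.0727 0.0209
0.53 -0.0712 0.0216
0.54 -0.0747 0.021
0.55 -0.0753 0.0137
0.56 -0.0755 0.0079
0.57 -0.0758 0.0073
0.58 -0.0743 0.0199
0.59 -0.0746 0.0212
0.6 -0.0748 0.0219
0.61 -0.0751 0.02
[0.52358597 0.08652587]
```

View pics/scene5.png

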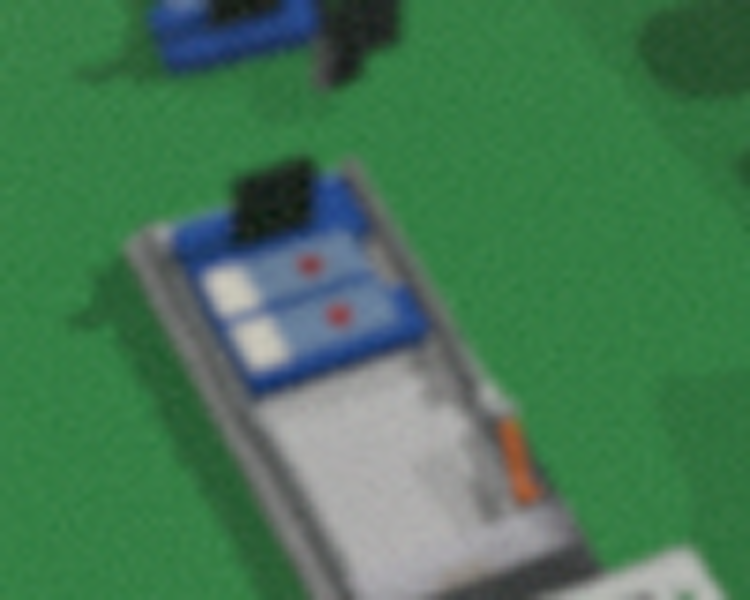

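The carrier lies flat, straight and centred in the bay; it spans crop (170,230)-(430,390) and the pawl is at (518,455), well clear. Next: shut the fingers, turn 90° and drop behind the rear edge.

Run:
```python
from h import *
from plant import ctrl
s=ctrl.get_state()
a=np.radians(12.4);u=np.array([np.cos(a),np.sin(a)]);v=np.array([-u[1],u[0]])
w=u*.468+v*(-.0275)
print(w,plan(s,[*w,.12],-77.6),plan(s,[*w,.016],-77.6))
```

```text
[0.46298785 0.07363765] (array([ 0.0516, -0.0653, -0.0007]), array([-1.57e+00, -7.00e-04, -1.20e-03])) (array([ 0.1556, -0.0653, -0.0006]), array([-1.57e+00, -7.00e-04, -1.20e-03]))
```

>>> play_rows(claw=[60,120,180,255,255,255,255,255,255,255,255,255,255], travel=[[0,-0.02,0],[0,-0.04,0],[0,-0.065,0],[0,-0.065,0],[0,-0.065,0],[0,-0.065,0],[0,-0.065,0],[0,-0.065,0],[0,-0.065,0],[0,-0.065,0],[0.02,-0.065,0],[0.05,-0.065,0],[0.05,-0.065,0]], dr=[[-0.14,0,0],[-0.28,0,0],[-0.42,0,0],[-0.56,0,0],[-0.7,0,0],[-0.84,0,0],[-0.98,0,0],[-1.12,0,0],[-1.26,0,0],[-1.4,0,0],[-1.54,0,0],[-1.57,0,0],[-1.57,0,0]])

```text
time: 9.65
eef_pos: [0.4591, 0.0732, 0.1164]
tcp_rot: [-0.075, 0.707, 0.077, 0.699]
contact_force: [-0.2, 0.4, -0.6]
opening: -0.002
```

Run:
```python
from h import *
from plant import ctrl
s=ctrl.get_state()
a=np.radians(12.4);u=np.array([np.cos(a),np.sin(a)]);v=np.array([-u[1],u[0]])
w=u*.468+v*(-.0275)
print(s["eef_pos"],s["opening"],s["contact_force"],Ro.from_quat(s["tcp_rot"]).as_matrix().round(3),plan(s,[*w,.016],102.4))
```

```text
[0.4591437  0.07322411 0.11637193] -0.0020279321870427286 [-0.23707591  0.35058286 -0.55792046] [[-0.011 -0.214  0.977]
 [ 0.002  0.977  0.214]
 [-1.     0.004 -0.011]] (array([ 0.1003, -0.0009,  0.0049]), array([-0.0003, -0.0106, -0.0043]))
```

>>> play_rows(claw=[255,255,255,255,255,255,255], travel=[[0.03,0,0.003],[0.06,0,0.003],[0.085,-0.001,0.003],[0.095,-0.001,0.003],[0.1,-0.001,0.003],[0.1,-0.001,0.003],[0.1,-0.001,0.003]], dr=[[0,-0.01,-0.004],[0,-0.01,-0.004],[0,-0.01,-0.004],[0,-0.01,-0.004],[0,-0.01,-0.004],[0,-0.01,-0.004],[0,-0.01,-0.004]])

```text
time: 10.35
eef_pos: [0.4624, 0.0731, 0.0177]
tcp_rot: [-0.076, 0.702, 0.076, 0.704]
contact_force: [0.1, 0.6, 0.5]
opening: -0.004
```

Run:
```python
from h import *
from plant import ctrl,vision
s=ctrl.get_state()
a=np.radians(12.4);u=np.array([np.cos(a),np.sin(a)]);v=np.array([-u[1],u[0]])
print(s["eef_pos"],s["eef_pos"][:2]@u,s["eef_pos"][:2]@v,s["contact_force"],Ro.from_quat(s["tcp_rot"]).as_matrix().round(3))
c=vision.read_camera("scene");im=c["img"];cv2.imwrite("pics/scene6.png",cv2.resize(im[140:240,225:335],(660,600),interpolation=cv2.INTER_CUBIC)[:,:,::-1])
```

```text
[0.46239994 0.07305741 0.01767032] 0.46730120839809647 -0.027940454504920678 [0.0818731  0.64273246 0.45938981] [[ 0.002 -0.214  0.977]
 [ 0.     0.977  0.214]
 [-1.    -0.     0.002]]
```

View pics/scene6.png

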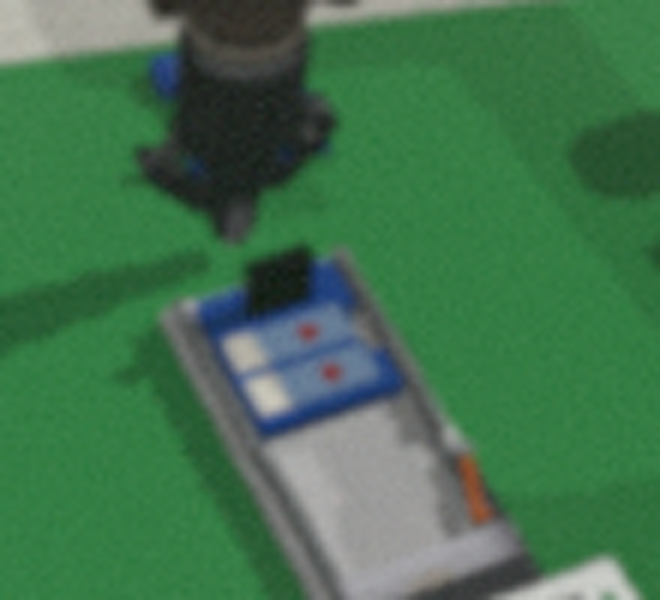

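Shut fingers stand at crop (235,225), behind the near end and in line with the grip. Advancing into contact.

>>> play_rows(claw=[255,255,255,255,255,255,255,255,255,255], travel=[[0.001,0,0.01],[0.001,0,0.02],[0.001,0,0.025],[0.001,0,0.03],[0.001,0,0.034],[0.001,0,0.038],[0.001,0,0.042],[0.001,0,0.046],[0.001,0,0.05],[0.001,0,0.05]], dr=[[0,0,0],[0,0,0],[0,0,0],[0,0,0],[0,0,0],[0,0,0],[0,0,0],[0,0,0],[0,0,0],[0,0,0]])

```text
time: 11.4
eef_pos: [0.512, 0.0838, 0.017]
tcp_rot: [-0.076, 0.702, 0.076, 0.704]
contact_force: [0.1, 0.3, 0.5]
opening: 0.0
```

```bash
cat > st.py <<'E'
from h import *
from plant import ctrl,vision
import sys
s=ctrl.get_state()
a=np.radians(12.4);u=np.array([np.cos(a),np.sin(a)]);v=np.array([-u[1],u[0]])
f=s["contact_force"]
print("t",s["time"],"u %.4f v %.4f z %.4f"%(s["eef_pos"][:2]@u,s["eef_pos"][:2]@v,s["eef_pos"][2]),"F along u,v,z",(f[:2]@u).round(2),(f[:2]@v).round(2),f[2].round(2))
if len(sys.argv)>1:
    c=vision.read_camera("scene");pickle.dump(c,open("cur.pkl","wb"));im=c["img"];cv2.imwrite("pics/%s.png"%sys.argv[1],cv2.resize(im[150:250,235:345],(660,600),interpolation=cv2.INTER_CUBIC)[:,:,::-1])
E
python3 st.py s7
```

```text
t 11.4 u 0.5181 v -0.0281 z 0.0170 F along u,v,z 0.2 0.24 0.48
```

View pics/s7.png

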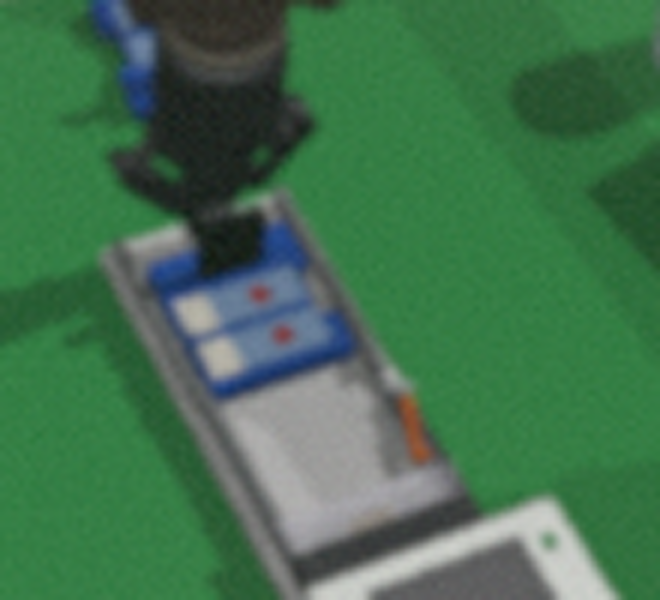

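The carrier has moved about 15 mm and is straight. Continuing.

>>> play_rows(claw=[255,255,255,255,255,255,255,255,255,255], travel=[[0,0,0.003],[0,0,0.006],[0,0,0.009],[0,0,0.012],[0,0,0.015],[0,0,0.018],[0,0,0.021],[0,0,0.024],[0,0,0.027],[0,0,0.03]], dr=[[0,0,0],[0,0,0],[0,0,0],[0,0,0],[0,0,0],[0,0,0],[0,0,0],[0,0,0],[0,0,0],[0,0,0]])

```text
time: 12.45
eef_pos: [0.5413, 0.0903, 0.0171]
tcp_rot: [-0.076, 0.702, 0.076, 0.704]
contact_force: [-0.4, -0.5, -0.5]
opening: 0.001
```

```bash
python3 st.py s8
```

```text
t 12.45 u 0.5481 v -0.0280 z 0.0171 F along u,v,z -0.48 -0.46 -0.51
```

View pics/s8.png

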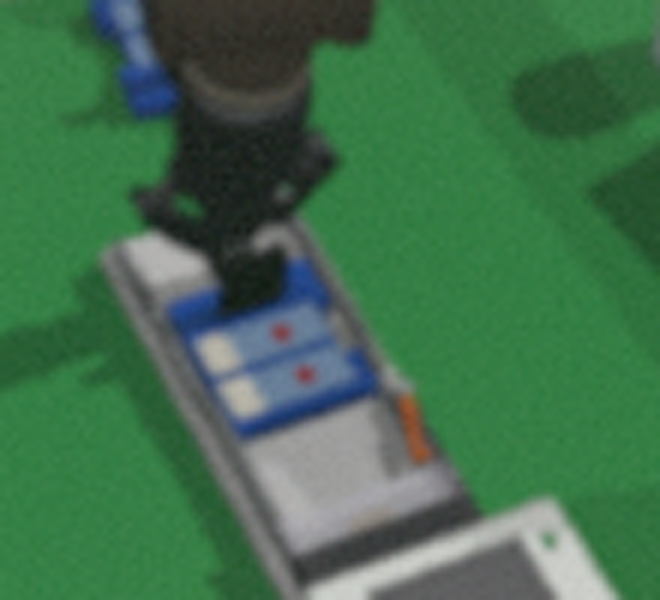

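>>> play_rows(claw=[255,255,255,255,255,255,255,255,255,255], travel=[[0,0,0.002],[0,0,0.004],[0,0,0.006],[0,0,0.008],[0,0,0.01],[0,0,0.012],[0,0,0.014],[0,0,0.016],[0,0,0.018],[0,0,0.02]], dr=[[0,0,0],[0,0,0],[0,0,0],[0,0,0],[0,0,0],[0,0,0],[0,0,0],[0,0,0],[0,0,0],[0,0,0]])

```text
time: 13.5
eef_pos: [0.5616, 0.0946, 0.0173]
tcp_rot: [-0.076, 0.702, 0.076, 0.704]
contact_force: [-0.7, -0.2, -0.8]
opening: -0.006
```

```bash
python3 st.py s9
```

```text
t 13.5 u 0.5688 v -0.0282 z 0.0173 F along u,v,z -0.73 -0.06 -0.77
```

View pics/s9.png

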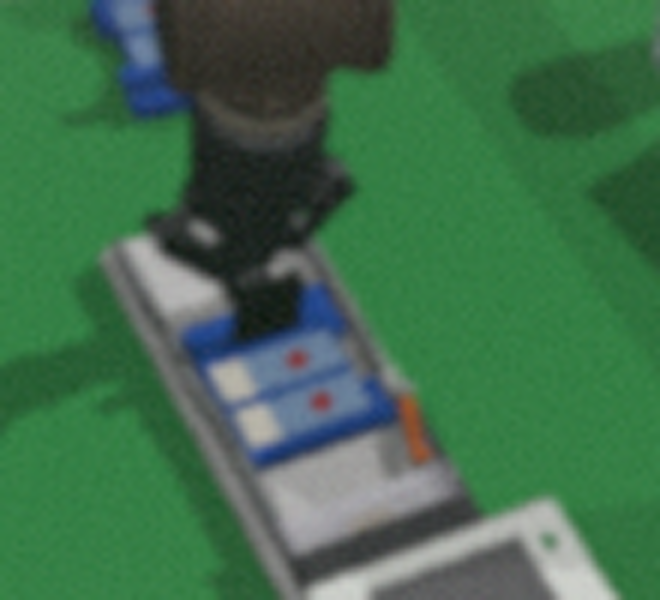

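>>> play_rows(claw=[255,255,255,255,255,255,255,255,255,255], travel=[[0,0,0.0015],[0,0,0.003],[0,0,0.0045],[0,0,0.006],[0,0,0.0075],[0,0,0.009],[0,0,0.0105],[0,0,0.012],[0,0,0.0135],[0,0,0.015]], dr=[[0,0,0],[0,0,0],[0,0,0],[0,0,0],[0,0,0],[0,0,0],[0,0,0],[0,0,0],[0,0,0],[0,0,0]])

```text
time: 14.55
eef_pos: [0.5767, 0.0979, 0.0175]
tcp_rot: [-0.076, 0.701, 0.076, 0.705]
contact_force: [-1.4, 0.5, -0.5]
opening: 0.003
```

```bash
python3 st.py s10
```

```text
t 14.55 u 0.5843 v -0.0282 z 0.0175 F along u,v,z -1.3 0.83 -0.49
```

View pics/s10.png

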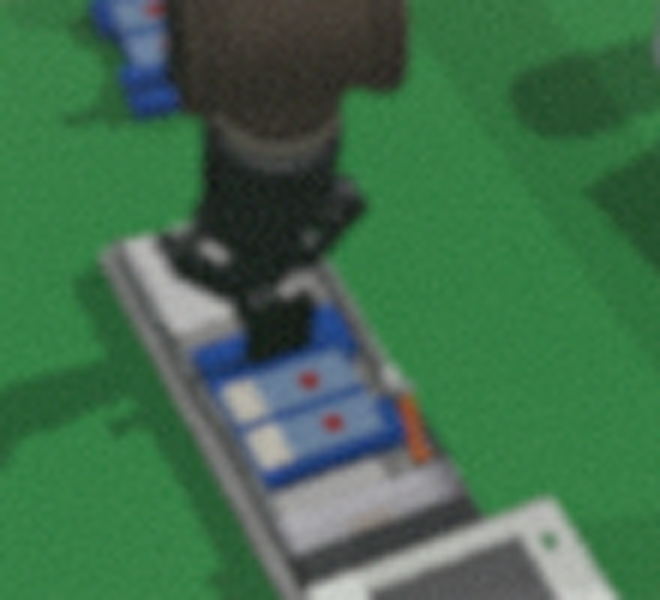

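>>> play_rows(claw=[255,255,255,255,255,255,255,255], travel=[[0,0,0.001],[0,0,0.002],[0,0,0.003],[0,0,0.004],[0,0,0.005],[0,0,0.006],[0,0,0.007],[0,0,0.008]], dr=[[0,0,0],[0,0,0],[0,0,0],[0,0,0],[0,0,0],[0,0,0],[0,0,0],[0,0,0]])

```text
time: 15.4
eef_pos: [0.5847, 0.0996, 0.0175]
tcp_rot: [-0.076, 0.701, 0.076, 0.705]
contact_force: [-4.6, -1.7, 1.0]
opening: -0.003
```

```bash
python3 st.py s11
```

```text
t 15.4 u 0.5924 v -0.0282 z 0.0175 F along u,v,z -4.82 -0.69 1.04
```

View pics/s11.png

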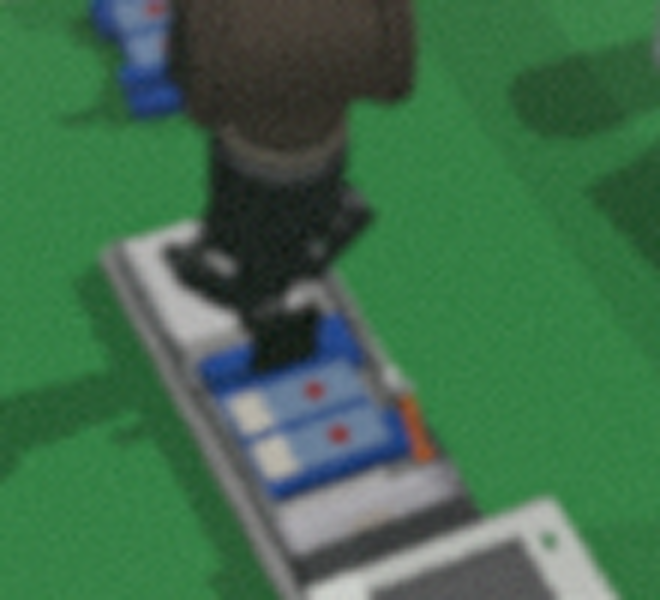

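Force along the lane is up to 4.8 N: the nose is on the pawl. Continuing in 1 mm rows.

>>> play_rows(claw=[255,255,255,255,255,255,255,255], travel=[[0,0,0.001],[0,0,0.002],[0,0,0.003],[0,0,0.004],[0,0,0.005],[0,0,0.006],[0,0,0.007],[0,0,0.008]], dr=[[0,0,0],[0,0,0],[0,0,0],[0,0,0],[0,0,0],[0,0,0],[0,0,0],[0,0,0]])

```text
time: 16.25
eef_pos: [0.5928, 0.1014, 0.0174]
tcp_rot: [-0.076, 0.701, 0.076, 0.705]
contact_force: [-3.3, -1.4, 0.2]
opening: 0.001
```

```bash
python3 st.py s12
```

```text
t 16.25 u 0.6007 v -0.0282 z 0.0174 F along u,v,z -3.57 -0.69 0.23
```

View pics/s12.png

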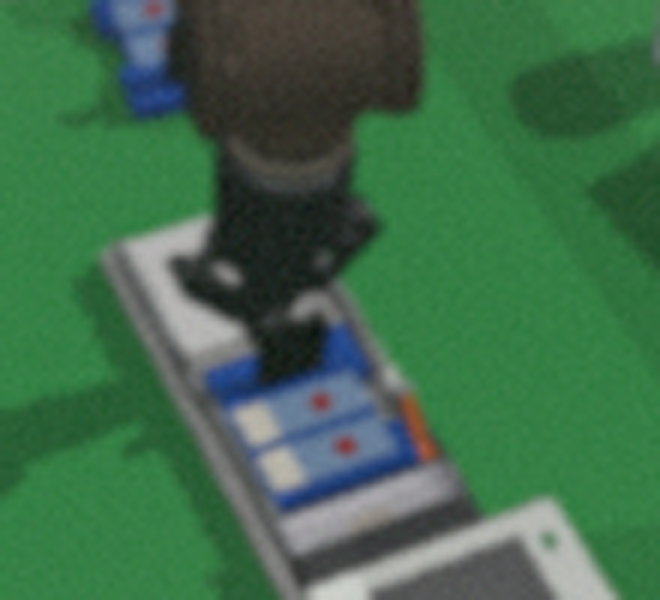

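Pawl tip visibly swung aside at (430,450), carrier straight.

>>> play_rows(claw=[255,255,255,255,255,255,255,255], travel=[[0,0,0.001],[0,0,0.002],[0,0,0.003],[0,0,0.004],[0,0,0.005],[0,0,0.006],[0,0,0.007],[0,0,0.008]], dr=[[0,0,0],[0,0,0],[0,0,0],[0,0,0],[0,0,0],[0,0,0],[0,0,0],[0,0,0]])

```text
time: 17.1
eef_pos: [0.6009, 0.1031, 0.0174]
tcp_rot: [-0.076, 0.701, 0.076, 0.705]
contact_force: [-2.1, -0.9, -1.4]
opening: 0.003
```

```bash
python3 st.py s13
```

```text
t 17.1 u 0.6090 v -0.0283 z 0.0174 F along u,v,z -2.24 -0.46 -1.43
```

View pics/s13.png

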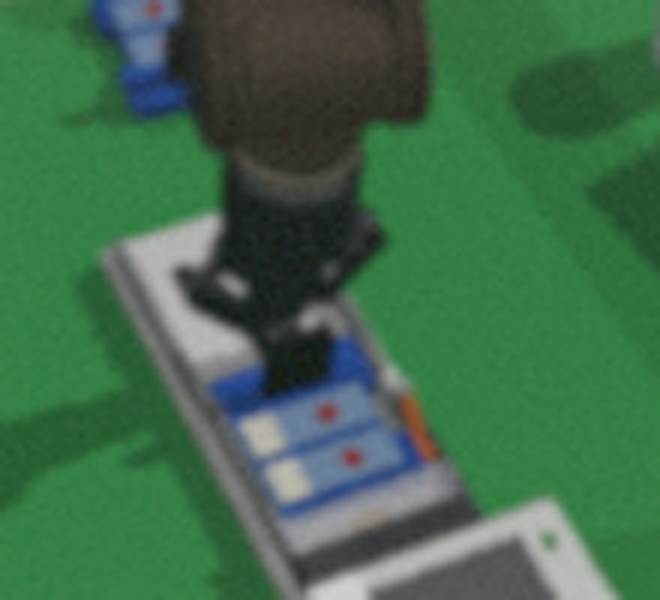

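Nose is entering under the hood at (285,512).

>>> play_rows(claw=[255,255,255,255,255,255], travel=[[0,0,0.001],[0,0,0.002],[0,0,0.003],[0,0,0.004],[0,0,0.005],[0,0,0.006]], dr=[[0,0,0],[0,0,0],[0,0,0],[0,0,0],[0,0,0],[0,0,0]])

```text
time: 17.75
eef_pos: [0.6071, 0.1045, 0.0175]
tcp_rot: [-0.076, 0.701, 0.076, 0.705]
contact_force: [-2.2, -1.4, -1.0]
opening: -0.0
```

```bash
python3 st.py s14
```

```text
t 17.75 u 0.6153 v -0.0283 z 0.0175 F along u,v,z -2.5 -0.9 -0.99
```

View pics/s14.png

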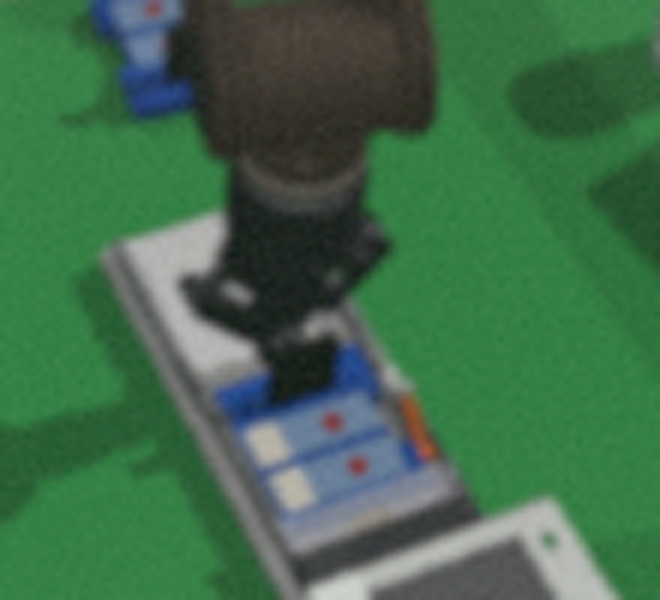

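>>> play_rows(claw=[255,255,255,255,255], travel=[[0,0,0.001],[0,0,0.002],[0,0,0.003],[0,0,0.004],[0,0,0.005]], dr=[[0,0,0],[0,0,0],[0,0,0],[0,0,0],[0,0,0]])

```text
time: 18.3
eef_pos: [0.6123, 0.1056, 0.0175]
tcp_rot: [-0.076, 0.701, 0.076, 0.705]
contact_force: [-1.9, -2.1, -2.0]
opening: 0.002
```

```bash
python3 st.py
```

```text
t 18.3 u 0.6206 v -0.0284 z 0.0175 F along u,v,z -2.29 -1.63 -2.04
```

>>> play_rows(claw=[255,255,255,255], travel=[[0,0,0.001],[0,0,0.002],[0,0,0.003],[0,0,0.004]], dr=[[0,0,0],[0,0,0],[0,0,0],[0,0,0]])

```text
time: 18.7
eef_pos: [0.6158, 0.1063, 0.0175]
tcp_rot: [-0.076, 0.701, 0.076, 0.705]
contact_force: [-4.4, -2.8, 1.7]
opening: 0.001
```

```bash
python3 st.py s15
```

```text
t 18.7 u 0.6242 v -0.0284 z 0.0175 F along u,v,z -4.86 -1.82 1.68
```

View pics/s15.png

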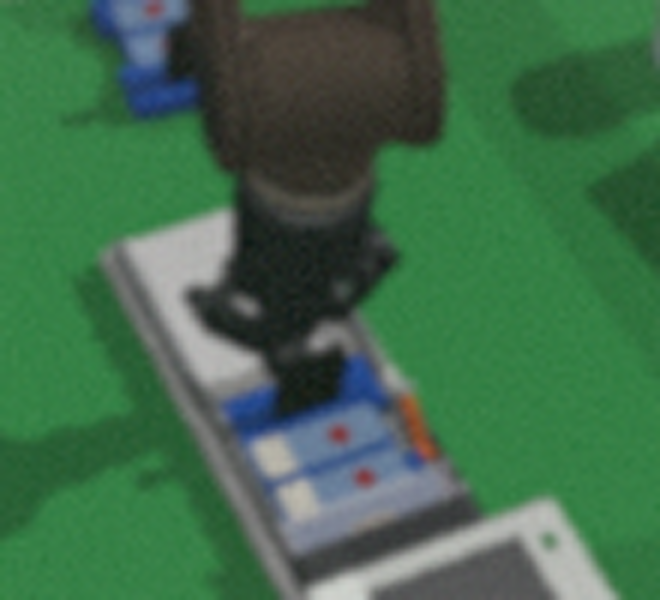

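The ejector is engaging (4.9 N). Small steps from here.

>>> play_rows(claw=[255,255,255,255], travel=[[0,0,0.001],[0,0,0.002],[0,0,0.003],[0,0,0.004]], dr=[[0,0,0],[0,0,0],[0,0,0],[0,0,0]])

```text
time: 19.15
eef_pos: [0.6192, 0.107, 0.0175]
tcp_rot: [-0.076, 0.702, 0.076, 0.704]
contact_force: [-6.0, -2.8, 2.6]
opening: -0.002
```

```bash
python3 st.py
```

```text
t 19.15 u 0.6278 v -0.0284 z 0.0175 F along u,v,z -6.45 -1.47 2.62
```

>>> play_rows(claw=[255,255,255], travel=[[0,0,0.001],[0,0,0.002],[0,0,0.003]], dr=[[0,0,0],[0,0,0],[0,0,0]])

```text
time: 19.45
eef_pos: [0.6214, 0.1076, 0.0175]
tcp_rot: [-0.076, 0.703, 0.076, 0.703]
contact_force: [-6.8, -2.1, 3.1]
opening: -0.002
```

```bash
python3 st.py s16
```

```text
t 19.45 u 0.6300 v -0.0283 z 0.0175 F along u,v,z -7.08 -0.59 3.05
```

View pics/s16.png

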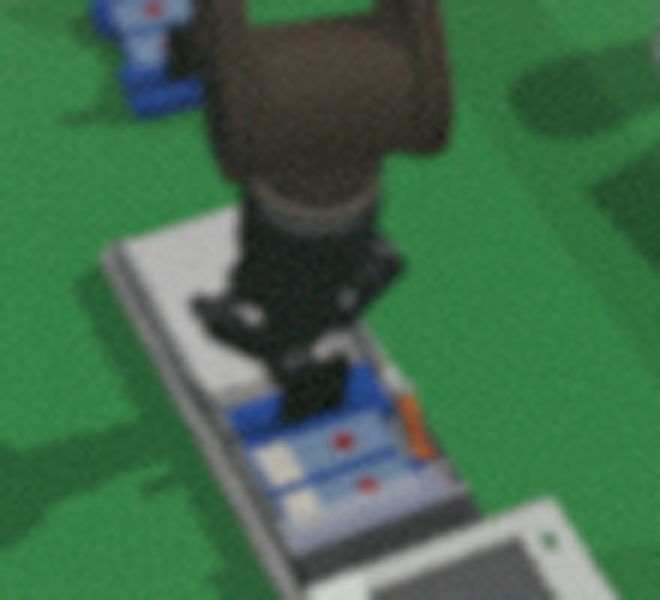

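>>> play_rows(claw=[255,255,255], travel=[[0,0,0.001],[0,0,0.002],[0,0,0.003]], dr=[[0,0,0],[0,0,0],[0,0,0]])

```text
time: 19.8
eef_pos: [0.6242, 0.1084, 0.0176]
tcp_rot: [-0.076, 0.703, 0.076, 0.703]
contact_force: [-5.2, -2.0, 2.6]
opening: 0.002
```

```bash
python3 st.py s17
python3 - <<'E'
from h import *
for n in("scene0","cur"):
    c=pickle.load(open(n+".pkl","rb"));im=c["img"];hsv=cv2.cvtColor(im,cv2.COLOR_RGB2HSV)
    o=cv2.inRange(hsv[215:232,295:312],(3,130,90),(18,255,255))
    ys,xs=np.nonzero(o);print(n,len(xs),[(y+215,round(xs[ys==y].mean()+295,1)) for y in np.unique(ys)])
E
```

```text
t 19.8 u 0.6329 v -0.0281 z 0.0176 F along u,v,z -5.49 -0.8 2.56
scene0 21 [(np.int64(217), np.float64(302.5)), (np.int64(218), np.float64(302.5)), (np.int64(219), np.float64(303.0)), (np.int64(220), np.float64(303.0)), (np.int64(221), np.float64(303.5)), (np.int64(222), np.float64(303.5)), (np.int64(223), np.float64(303.5)), (np.int64(224), np.float64(304.5)), (np.int64(225), np.float64(304.5)), (np.int64(226), np.float64(305.0))]
cur 19 [(np.int64(217), np.float64(302.5)), (np.int64(218), np.float64(302.5)), (np.int64(219), np.float64(303.0)), (np.int64(220), np.float64(303.5)), (np.int64(221), np.float64(303.5)), (np.int64(222), np.float64(303.5)), (np.int64(223), np.float64(303.5)), (np.int64(224), np.float64(304.5)), (np.int64(225), np.float64(304.5))]
```

View pics/s17.png

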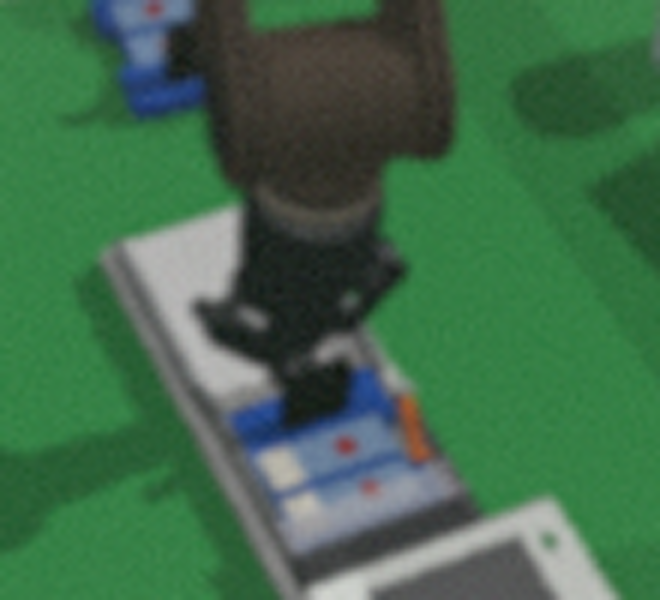

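The pawl's pixels are back on its starting line (columns 302.5–304.5) and the force dropped from 7.1 to 5.5 N, so it has clicked. One more small nudge for margin, then back off slowly.

>>> play_rows(claw=[255,255], travel=[[0,0,0.001],[0,0,0.0015]], dr=[[0,0,0],[0,0,0]])

```text
time: 20.05
eef_pos: [0.6251, 0.1088, 0.0175]
tcp_rot: [-0.076, 0.704, 0.076, 0.702]
contact_force: [-7.0, -1.9, 1.7]
opening: 0.001
```

>>> play_rows(claw=[255,255,255,255,255,255,255,255,255,255], travel=[[0,0,-0.001],[0,0,-0.002],[0,0,-0.004],[0,0,-0.006],[0,0,-0.008],[0,0,-0.011],[0,0,-0.015],[0,0,-0.02],[0,0,-0.03],[0,0,-0.03]], dr=[[0,0,0],[0,0,0],[0,0,0],[0,0,0],[0,0,0],[0,0,0],[0,0,0],[0,0,0],[0,0,0],[0,0,0]])

```text
time: 21.05
eef_pos: [0.5941, 0.1022, 0.0172]
tcp_rot: [-0.076, 0.704, 0.076, 0.702]
contact_force: [-0.6, -0.1, -0.2]
opening: 0.003
```

```bash
python3 st.py s18
```

```text
t 21.05 u 0.6022 v -0.0277 z 0.0172 F along u,v,z -0.56 0.01 -0.22
```

View pics/s18.png

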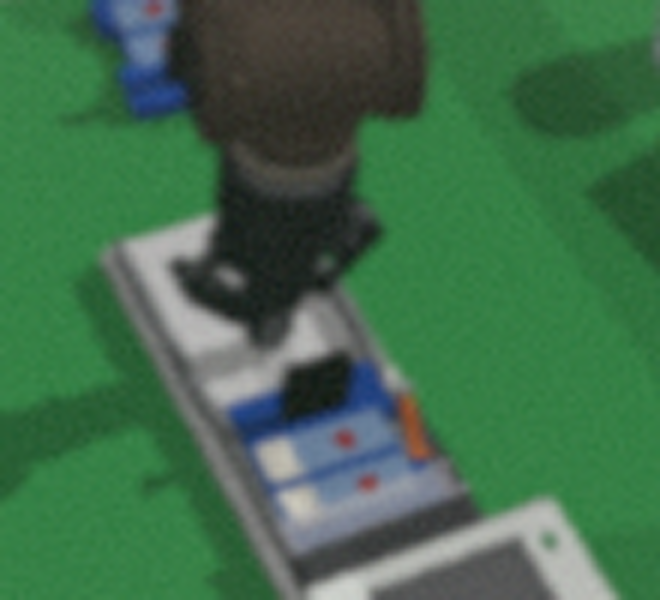

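The carrier stays in place with a finger-free gap behind it, so it is latched. Moving clear and doing the final check.

>>> play_rows(claw=[255,255,255,255,255,255,255,255], travel=[[0,0,-0.02],[0,0,-0.03],[-0.03,0,-0.03],[-0.07,0,-0.04],[-0.11,0,-0.05],[-0.15,0,-0.06],[-0.17,0,-0.06],[-0.17,0,-0.06]], dr=[[0,0,0],[0,0,0],[0,0,0],[0,0,0],[0,0,0],[0,0,0],[0,0,0],[0,0,0]])

```text
time: 21.9
eef_pos: [0.5391, 0.0894, 0.1921]
tcp_rot: [-0.077, 0.701, 0.076, 0.705]
contact_force: [-0.2, -1.1, 0.0]
opening: 0.005
```

```bash
python3 st.py s19
python3 - <<'E'
from h import *
c=pickle.load(open("cur.pkl","rb"));im=c["img"];hsv=cv2.cvtColor(im,cv2.COLOR_RGB2HSV);X=cloud(c);z=X[...,2]
o=cv2.inRange(hsv[215:232,295:312],(3,130,90),(18,255,255));ys,xs=np.nonzero(o);print([(int(y+215),float(round(xs[ys==y].mean()+295,1))) for y in np.unique(ys)])
a=np.radians(12.4);u=np.array([np.cos(a),np.sin(a)]);v=np.array([-u[1],u[0]])
m=(cv2.inRange(hsv,(100,120,50),(128,255,255))>0);P=plane(c,np.argwhere(m)[:,::-1],.024)[:,:2]@np.c_[u,v]
P=P[(P[:,0]>.6)&(P[:,0]<.76)&(abs(P[:,1]+.028)<.06)]
for lo in np.arange(-.07,.015,.01):
    k=(P[:,1]>lo)&(P[:,1]<lo+.01);print(lo.round(3),P[k,0].min().round(4))
k=P[:,0]<.66;print(P[k,1].min(),P[k,1].max())
E
```

```text
t 21.9 u 0.5457 v -0.0284 z 0.1921 F along u,v,z -0.44 -1.05 0.04
[(217, 302.5), (218, 303.0), (219, 303.0), (220, 303.0), (221, 303.5), (222, 303.5), (223, 303.5), (224, 304.5), (225, 304.5)]
-0.07 0.6458
-0.06 0.6446
-0.05 0.6435
-0.04 0.6487
-0.03 0.664
-0.02 0.6642
-0.01 0.6581
0.0 0.6445
0.01 0.6433
-0.06952735711486249 0.0178242145507822
```

View pics/s19.png

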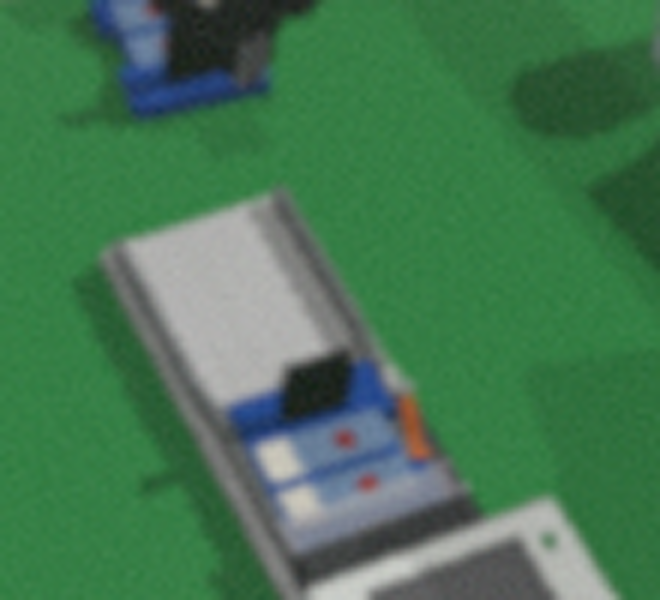

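The carrier's position is unchanged since release. It is straight, with the rear edge at u≈0.644, so its centre is about 99 mm past the dock origin. The pawl is on its rest line at (415,430) and the arm is clear.

```bash
python3 -c "
from plant import ctrl
print(ctrl.sign_off())"
```

```text
the job is handed in; nothing more can be done
None
```

The carrier is latched in the dock and the job is handed in; no verdict came back. I took the rightmost carrier by its grip and laid it flat and centred in the bay. I then pushed it by its rear edge with the shut fingers, past the pawl, until the pawl clicked. After backing off, the arm was clear of everything at 21.9 s.

- **Forces:** each reading along the lane, taken at the end of a move, stayed at or below about 7.3 N. It fell from 7.1 to 5.5 N at the click, against a limit of 42 N.
- **Last checks:**
  - The pawl's pixels are back on their starting line.
  - The carrier's rear edge is square to the lane.
  - The carrier's centre is about 99 mm past the dock origin.
  - Between two pictures after release the carrier did not move, so the ejector did not throw it out.
- **Disagreements and limits:**
  - The two cameras differed by 2 to 3 mm across the lane. I used the mean, then centred the carrier on the rails in the scene view.
  - I could not read the ejector joint. That it is pressed in is inferred from the carrier staying put after the click.
  - The bottle, beaker and tip box were not re-measured. All moves stayed well away from them.

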